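# Turn a washed brush pot mouth-up into its sliding tray

### The job

The square white brush pot has dried mouth-down on the cork board: turn it over and stand it upright, mouth up and flat, inside the low-edged tray of the sliding carriage. Then slide the carriage, with the pot in it, fully home against the tall end stop and let go. It is ceramic, so never let it fall or topple, and leave the brush jar, the round pot and the paint bottle where they are.

Things in the scene. Friction and masses are not known exactly. Their poses are not given: they have to be found in the camera images.
- pot: Loose square white ceramic brush pot, straight-sided: 58 x 58 mm outside, 110 mm long, walls and floor 5 mm, one end open, 0.2 to 0.45 kg. Origin at the centre of the 58 x 58 x 110 block; z points along its length out of the open mouth (at the start straight down), x and y are normal to its flat sides. It rests stably on either end or any flat side.
- drying_board: Fixed cork board 200 x 200 mm, 6 mm thick, on the bench; the pot starts on it. Origin at the centre of its underside. Otherwise empty.
- bed: Fixed slide bed on the bench, 110 mm (its x) by 370 mm (its y). Origin at the centre of its underside, z up. The carriage runs along its y. The tall end stop, a dark steel bar 42 mm high, is at its +y end; the bar at its -y end is only 24 mm high.
- carriage (a joint): Travel of the wooden carriage along the bed's +y: 0 to 0.18 m, 0.18 = home against the end stop (felt as a hard stop). About 3 N of dry friction; it stays where it is left.
- tray (a point): Centre of the tray's floor on the carriage, 29 mm above the bench; axes as the bed's. The tray is square, 90 x 90 mm inside, with 10 mm high, 6 mm wide edges, so the pot fits with 16 mm to spare on each side.
- handle_top (a point): Centre of the top of the carriage's upright handle, 124 mm above the bench and 100 mm from the tray's centre towards the bed's -y. The handle is a wooden post 28 mm wide (bed x), 14 mm thick (bed y) and 95 mm tall; axes as the bed's.
- brush_jar: Bystander: loose round aluminium jar, 80 mm across, 110 mm tall, with brushes standing in it up to about 220 mm. Origin at the centre of its underside.
- round_pot: Bystander: loose round white ceramic pot, 72 mm across, 100 mm tall, drying mouth-down on the bench. Origin at the centre of its underside (the mouth), z up.
- paint_bottle: Bystander: loose white paint bottle with a cap, 60 mm across, 140 mm tall. Origin at the centre of its underside.

How it is judged:
By the outcome, as a careful person would: the job done as asked, in the order asked, and still so for the second after the job is handed in, with the robot touching nothing.
It also fails if it takes over 72 s, if anything falls off the work surface, if the arm or the gripper's body presses on something with over 40 N, if the wrist force passes 120 N, or if a joint passes its speed limit or range.

### The arm

A 7-joint arm with a two-finger parallel gripper is mounted at the origin on the work surface. World frame = base frame: x ahead of the robot, y to its left, z up, the work surface at z = 0. Lengths are in m, angles in rad, forces in N, time in s.
With the tool pointing down it reaches from about 0.4 to 0.875 m from the base axis. Payload 4.4 kg.
Tool frame: the origin (TCP) lies between the finger pads; the fingertips stand 8 mm ahead of it and the grasp point (between the pads) lies 11 mm behind it; x points along the fingers, y is the direction in which the jaws open and shut, and the axes are right-handed (so a half turn about x gives the same grasp; the last joint's range is limited). The gripper opens to 85 mm and grips with 20 to 120 N. Pads are 22 mm wide; open, the fingers measure 114 mm over their backs; the gripper's body (76 mm by 85 mm) begins 54 mm behind the grasp point. The pads swing forward as they close: fully open they stand 13 mm farther back than shut.
Start: joints at [1.116, 0.628, 0.038, 1.517, -0.027, 0.996, -0.02], TCP at [0.246, -0.601, 0.239] pointing down, gripper open.
Joint ranges: [-3.06, 3.06], [-0.37, 2.12], [-1.25, 1.32], [0.18, 2.47], [-1.1, 4.24], [0.23, 1.98], [-2.94, 2.94]. Speed limits (rad/s): [2.57, 2.57, 3.14, 3.14, 3.14, 3.14, 3.14].

### API

Orientations are given as a unit quaternion [x, y, z, w].
In Python, from cell import robot, optics, ticket gives the robot as it stands. The module is installed in compiled form; this text tells all that it offers.
- The arm moves only by the tool send_rows, never from a script. Its argument "moves" is a list of rows, each a list of 6 numbers: the shift along the world's x, y, z in units of 25 mm (1.0 is 25 mm), then the turn, a rotation vector about the world's x, y, z in degrees. In form: [[tx, ty, tz, rx, ry, rz], ...]. A call has 1 to 8 rows; each row shifts and turns the pose as measured when the row begins; what a row does not reach is not made up. A row lasts 1/12 s, in which the tool goes at most 41.7 mm and 7.16 degrees, less where a joint would pass 70% of its speed; a pose out of reach is approached as far as the arm can. A call is refused whole if a number of a shift passes 1 or a number of a turn 7.16, either way. A call with a gripper value outside its range is refused whole. "hand" is the closure, from -1 (fully open) to 1 (shut), set as the call begins (left out, the last holds). The fingers move at their own pace and stop on an object; "force" is the grip in N (left out, the last holds). Time passes only in rows, so rows that do not move let the fingers close. It gives the time, the measured TCP pose, the force and the opening at its end, in the units of the state.
- robot.read_state(): the state, without advancing time (a new reading comes with each control period).
- optics.camera(name): name is "scene" or "top"; returns the picture (420x560x3 uint8, red, green, blue); there is no depth.
- optics.camera_params(name): a dict with "mtx" (3x3 intrinsics, pixels), "world_to_cam" (4x4, takes a point from world to camera coordinates). Camera axes: x right, y down, z forward; pixel columns grow to the right and rows downward; lengths in m; the calibration is good to about 2 mm. A picture is of the moment at which its call begins. camera_params takes no time and is no camera call.
- ticket.hand_in(): hands the job in, once; it reports no verdict.
The state is a dict: "clock": time; "joint_positions": joint angles; "qvel": joint speeds; "joint_efforts": joint torques, N m; "tool_pos": TCP position; "eef_rot": TCP orientation; "ft_force": force on the tool from outside, world axes, zero at the start; "ft_torque": the same for the moment, N m; "gripper_width": finger opening in m.
Only numpy, scipy, OpenCV 4.12 (cv2) and the standard library are available. Lean on these libraries where they do the work, as an engineer would, in place of code of your own. Each camera call takes 0.05 s, during which the arm holds its last target. There are 200 camera calls.

## Working session

There is one attempt and no reset: what is moved stays moved. The work goes in short steps, Python scripts to look and compute and a tool call to move; the robot and the scene stay as the last step left them, time stands still between calls to the robot, and variables do not carry over. Pictures are saved under pics/ and viewed, about 8 in all and at most 12, crops included, and the job is handed in when it is done.

Besides the shell and the picture viewer there is one more tool, called as name([rows], argument=value, ...), one row to a line, values as JSON. send_rows: Moves the arm, as the interface text tells. Its arguments: {"type":"object","properties":{"moves":{"type":"array","items":{"type":"array","items":{"type":"number"}}},"hand":{"type":"number"},"force":{"type":"number"}},"required":["moves"]}

```bash
mkdir -p pics; python3 - <<'E'
from cell import robot, optics
import cv2, numpy as np
for n in("scene","top"):
    cv2.imwrite(f"pics/{n}0.png",optics.camera(n)[:,:,::-1])
    p=optics.camera_params(n); print(n,np.round(p["mtx"],1).tolist(),np.round(p["world_to_cam"],4).tolist())
s=robot.read_state(); print({k:np.round(v,3).tolist() for k,v in s.items()})
E
```

```text
scene [[467.7, 0.0, 278.5], [0.0, 467.7, 212.0], [0.0, 0.0, 1.0]] [[0.8079, 0.5892, -0.0109, -0.4544], [0.3656, -0.5155, -0.775, -0.1862], [-0.4623, 0.6221, -0.6319, 1.7927], [0.0, 0.0, 0.0, 1.0]]
top [[428.9, 0.0, 274.8], [0.0, 428.9, 208.6], [0.0, 0.0, 1.0]] [[0.0031, -0.9999, -0.0144, -0.0509], [-0.9838, -0.0005, -0.1791, 0.6255], [0.179, 0.0147, -0.9837, 1.0429], [0.0, 0.0, 0.0, 1.0]]
{'clock': 0.1, 'joint_positions': [1.116, 0.629, 0.038, 1.518, -0.027, 0.996, -0.02], 'qvel': [0.0, -0.003, 0.001, -0.001, 0.001, 0.0, 0.001], 'joint_efforts': [0.003, -56.453, 1.23, -19.397, 0.011, 0.005, -0.0], 'tool_pos': [0.246, -0.601, 0.238], 'eef_rot': [-0.694, -0.137, 0.694, -0.136], 'ft_force': [-0.299, 0.414, 0.1], 'ft_torque': [0.004, 0.053, -0.031], 'gripper_width': 0.085}
```

View pics/scene0.png

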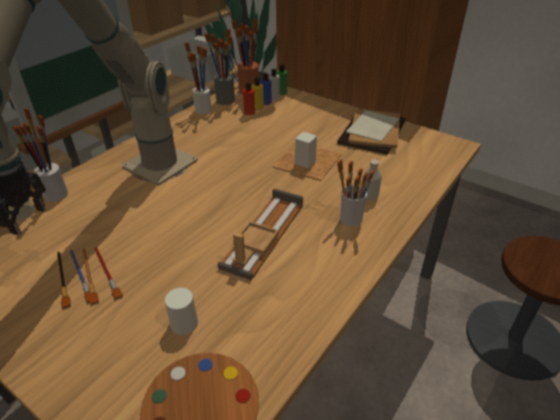

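View pics/top0.png

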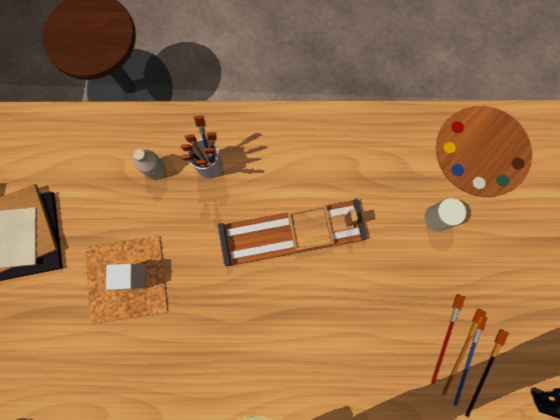

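The scene camera shows the pot on the cork at (305,150), the bed with its handle at the near end, the round pot at (181,311), and the jar and bottle at (355,195). In the top view the pot's top is at about (118,277), the tall stop at (225,243), the low bar at (362,220), and the handle at (352,216). I'll enlarge the top view for corners.

```bash
cat > h.py <<'E'
from cell import robot, optics
import cv2, numpy as np
from scipy.spatial.transform import Rotation as R
def ray(n,u,v,z):
    p=optics.camera_params(n); K=np.array(p["mtx"]); T=np.array(p["world_to_cam"])
    c=-T[:3,:3].T@T[:3,3]; d=T[:3,:3].T@np.linalg.inv(K)@[u,v,1]
    return c+d*(z-c[2])/d[2]
def proj(n,P):
    p=optics.camera_params(n); K=np.array(p["mtx"]); T=np.array(p["world_to_cam"])
    q=K@(T[:3,:3]@np.asarray(P)+T[:3,3]); return q[:2]/q[2]
E
python3 - <<'E'
import cv2,numpy as np
a=cv2.imread("pics/top0.png")
A=cv2.resize(a[250:310,90:170],None,fx=5,fy=5,interpolation=cv2.INTER_CUBIC)
B=cv2.resize(a[190:275,210:375],None,fx=4,fy=4,interpolation=cv2.INTER_CUBIC)
B=np.pad(B,((0,0),(0,0),(0,0))); o=np.zeros((640-40,800,3),np.uint8)
A=A[:255]; o[:A.shape[0],:400]=A; o[260:600,:660]=B
s=cv2.imread("pics/scene0.png")[125:175,270:345]; s=cv2.resize(s,None,fx=5,fy=5,interpolation=cv2.INTER_CUBIC); o[:250,410:785]=s
cv2.imwrite("pics/z1.png",o)
E
```

```text
(no output)
```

View pics/z1.png

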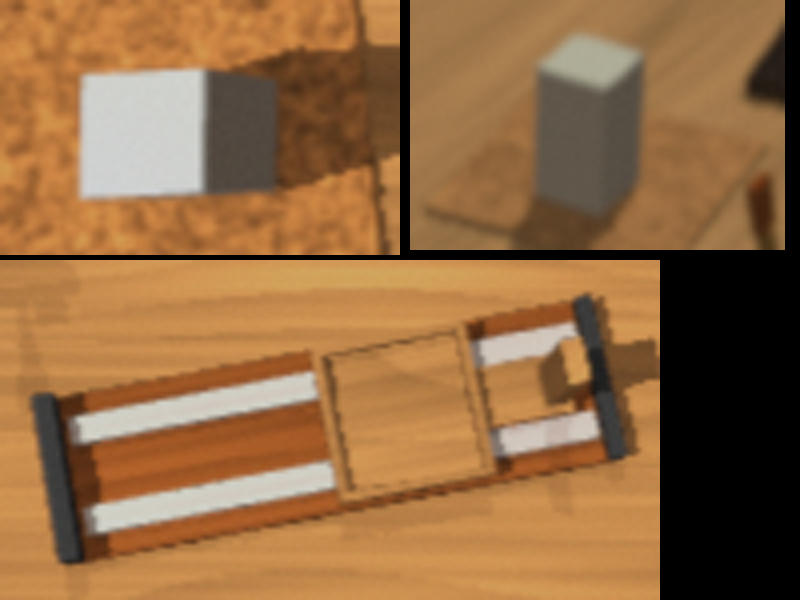

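The pot's top face in the crop runs (81,75)–(205,193). The tray rim corners are (313,353), (463,323), (495,470), (343,503), the handle top is at about (577,362), and the tall stop is at about (57,478).

```bash
python3 - <<'E'
from h import *
def S(pts,f,ou,ov,dy,z):
    return np.array([ray("top",(u)/f+ou,(v-dy)/f+ov,z) for u,v in pts])
P=S([(81,75),(205,69),(205,193),(81,199)],5,90,250,0,.116)
T=S([(313,353),(463,323),(495,470),(343,503)],4,210,190,260,.039)
H=S([(562,342),(583,337),(592,382),(570,387)],4,210,190,260,.124)
E=S([(33,396),(54,393),(82,560),(61,563)],4,210,190,260,.042)
L=S([(572,300),(590,295),(624,455),(608,460)],4,210,190,260,.024)
for n,X in zip("PTHEL",(P,T,H,E,L)):
    print(n,X[:,:2].round(3).tolist(),X.mean(0).round(4),[round(float(np.linalg.norm(X[i]-X[i-1])),4) for i in range(4)],
     [round(float(np.degrees(np.arctan2(*(X[i]-X[i-1])[:2][::-1]))),1) for i in range(4)])
for n,uv,z in(("jar",(208,172),0),("bottle",(140,155),.14),("roundtop",(452,212),.1)): print(n,ray("top",*uv,z).round(3))
s=robot.read_state(); print(R.from_quat(s["eef_rot"]).as_matrix().round(3))
print([ (proj("scene",p).round(1)).tolist() for p in P])
E
```

```text
P [[0.478, 0.35], [0.481, 0.291], [0.423, 0.287], [0.42, 0.346]] [0.4506 0.3183 0.116 ] [0.0581, 0.0591, 0.058, 0.0585] [4.2, -87.1, -176.4, 92.9]
T [[0.616, -0.084], [0.636, -0.182], [0.54, -0.201], [0.519, -0.103]] [ 0.578  -0.1426  0.039 ] [0.099, 0.0996, 0.0976, 0.0997] [11.0, -78.5, -168.9, 102.3]
H [[0.609, -0.232], [0.612, -0.245], [0.584, -0.249], [0.581, -0.236]] [ 0.5965 -0.2404  0.124 ] [0.0275, 0.013, 0.0276, 0.0135] [8.3, -76.4, -170.6, 102.9]
E [[0.588, 0.097], [0.589, 0.083], [0.482, 0.063], [0.481, 0.076]] [0.535  0.0795 0.042 ] [0.109, 0.0137, 0.109, 0.0134] [10.9, -81.7, -169.2, 98.2]
L [[0.654, -0.256], [0.658, -0.268], [0.552, -0.286], [0.549, -0.276]] [ 0.6032 -0.2714  0.024 ] [0.1078, 0.0124, 0.1077, 0.011] [10.8, -74.3, -170.0, 107.4]
jar [0.738 0.135 0.   ]
bottle [0.742 0.277 0.14 ]
roundtop [ 0.609 -0.483  0.1  ]
[[-0.001  0.379 -0.925]
 [ 0.002 -0.925 -0.379]
 [-1.    -0.002  0.   ]]
[[315.8, 135.2], [307.6, 142.3], [293.7, 138.0], [302.0, 131.2]]
```

send_rows([
  [0.3, 1, 0.2, 0, 0, 0],
  [0.3, 1, 0.2, 0, 0, 0],
  [0.3, 1, 0.2, 0, 0, 0],
  [0.3, 1, 0.2, 0, 0, 0],
  [0.3, 1, 0.2, 0, 0, 0],
  [0.3, 1, 0.2, 0, 0, 0],
  [0.3, 1, 0.2, 0, 0, 0],
  [0.3, 1, 0.2, 0, 0, 0],
], hand=-1)

```text
clock: 0.77
tool_pos: [0.3011, -0.3959, 0.2739]
eef_rot: [-0.692, -0.135, 0.697, -0.13]
ft_force: [0.2, 0.1, -0.0]
gripper_width: 0.085
```

send_rows([
  [0.3, 1, 0.2, 0, 0, 0],
  [0.3, 1, 0.2, 0, 0, 0],
  [0.3, 1, 0.2, 0, 0, 0],
  [0.3, 1, 0.2, 0, 0, 0],
  [0.3, 1, 0.2, 0, 0, 0],
  [0.3, 1, 0.2, 0, 0, 0],
  [0.3, 1, 0.2, 0, 0, 0],
  [0.3, 1, 0.2, 0, 0, 0],
])

```text
clock: 1.43
tool_pos: [0.3605, -0.184, 0.3141]
eef_rot: [-0.691, -0.136, 0.698, -0.129]
ft_force: [0.4, 0.2, 0.3]
gripper_width: 0.0854
```

```bash
cat > log.py <<'E'
from h import *
import json
s=robot.read_state(); d={k:np.round(v,4).tolist() for k,v in s.items() if k not in("qvel","joint_efforts")}
open("log.jsonl","a").write(json.dumps({k:np.asarray(s[k]).tolist() for k in("joint_positions","tool_pos","eef_rot")})+"\n")
print({k:np.round(v,3).tolist() for k,v in d.items()}); print(R.from_quat(s["eef_rot"]).as_matrix().T.round(3).tolist())
E
python3 log.py
```

```text
{'clock': 1.433, 'joint_positions': [0.461, 0.187, -0.067, 2.028, 0.011, 0.942, -0.805], 'tool_pos': [0.36, -0.184, 0.314], 'eef_rot': [-0.691, -0.136, 0.698, -0.129], 'ft_force': [0.414, 0.169, 0.346], 'ft_torque': [0.009, -0.008, -0.004], 'gripper_width': 0.085}
[[-0.012, 0.009, -1.0], [0.368, -0.93, -0.013], [-0.93, -0.368, 0.008]]
```

send_rows([
  [0.4, 1, 0, 0, 0, 7],
  [0.4, 1, 0, 0, 0, 7],
  [0.4, 1, 0, 0, 0, 7],
  [0.4, 1, 0, 0, 0, 7],
  [0.4, 1, 0, 0, 0, 7],
  [0.4, 1, 0, 0, 0, 7],
  [0.4, 1, 0, 0, 0, 7],
  [0.4, 1, 0, 0, 0, 7],
])

```text
clock: 2.1
tool_pos: [0.4408, 0.0264, 0.3148]
eef_rot: [-0.541, -0.451, 0.551, -0.448]
ft_force: [-0.3, -0.1, -0.1]
gripper_width: 0.0856
```

send_rows([
  [0, 0, 0, 7, 0, 0],
  [0, 0, 0, 7, 0, 0],
  [0, 0, 0, 7, 0, 0],
  [0, 0, 0, 7, 0, 0],
])

```text
clock: 2.43
tool_pos: [0.4437, 0.0513, 0.3185]
eef_rot: [0.627, 0.583, -0.406, 0.32]
ft_force: [0.0, -0.6, -1.8]
gripper_width: 0.0854
```

```bash
python3 log.py
```

```text
{'clock': 2.433, 'joint_positions': [0.56, 0.34, -0.504, 1.962, -0.399, 0.968, 0.185], 'tool_pos': [0.444, 0.051, 0.318], 'eef_rot': [0.627, 0.583, -0.406, 0.32], 'ft_force': [0.012, -0.641, -1.819], 'ft_torque': [-0.554, 0.06, 0.018], 'gripper_width': 0.085}
[[-0.01, 0.471, -0.882], [0.991, -0.116, -0.073], [-0.137, -0.874, -0.465]]
```

send_rows([
  [0.3, 0, 0, -7, 0, 0],
  [0.3, 0, 0, -7, 0, 0],
  [0.3, 0, 0, -7, 0, 0],
  [0.3, 0, 0, -7, 0, 0],
  [0, 0, 0, -7, 0, 0],
  [0, 0, 0, -7, 0, 0],
  [0, 0, 0, -7, 0, 0],
  [0, 0, 0, -7, 0, 0],
])

```text
clock: 3.1
tool_pos: [0.4807, 0.0127, 0.3162]
eef_rot: [-0.428, -0.289, 0.639, -0.569]
ft_force: [-0.7, 0.4, -0.9]
gripper_width: 0.0857
```

```bash
python3 log.py
```

```text
{'clock': 3.1, 'joint_positions': [-0.247, 0.389, -0.228, 1.86, 0.58, 1.2, -0.982], 'tool_pos': [0.481, 0.013, 0.316], 'eef_rot': [-0.428, -0.289, 0.639, -0.57], 'ft_force': [-0.689, 0.356, -0.855], 'ft_torque': [0.544, 0.102, -0.009], 'gripper_width': 0.086}
[[0.015, -0.481, -0.877], [0.976, -0.184, 0.117], [-0.218, -0.857, 0.466]]
```

send_rows([
  [0, 0, 0, -7, 0, 0],
  [0, 0, 0, -7, 0, 0],
  [0, 0, 0, -7, 0, 0],
  [0, 0, 0, -7, 0, 0],
  [0, 0, 0, -7, 0, 0],
  [0, 0, 0, -7, 0, 0],
  [0, 0, 0, -7, 0, 0],
  [0, 0, 0, -7, 0, 0],
])

```text
clock: 3.77
tool_pos: [0.4843, 0.0226, 0.319]
eef_rot: [0.106, -0.054, -0.691, 0.713]
ft_force: [0.1, 0.2, -1.2]
gripper_width: 0.0852
```

```bash
python3 log.py
```

```text
{'clock': 3.767, 'joint_positions': [-0.692, 0.886, -0.019, 1.821, 0.933, 1.778, -1.463], 'tool_pos': [0.484, 0.023, 0.319], 'eef_rot': [0.106, -0.054, -0.691, 0.713], 'ft_force': [0.089, 0.155, -1.197], 'ft_torque': [1.055, 0.001, 0.051], 'gripper_width': 0.085}
[[0.04, -0.997, -0.07], [0.974, 0.023, 0.226], [-0.223, -0.078, 0.972]]
```

```bash
cat > kin.py <<'E'
from h import *
import json, itertools
D=[json.loads(l) for l in open("log.jsonl")]
D.insert(0,dict(joint_positions=[1.116,.629,.038,1.518,-.027,.996,-.02],tool_pos=[.246,-.601,.238],eef_rot=[-.694,-.137,.694,-.136]))
Q=np.array([d["joint_positions"] for d in D]);P=np.array([d["tool_pos"] for d in D]);O=R.from_quat([d["eef_rot"] for d in D])
AX="ZYZYZYZ"
def chain(q,s):
    M=[R.identity()]
    for i in range(7): M.append(M[-1]*R.from_euler(AX[i],s[i]*q[i]))
    return M
def best():
    out=[]
    for s in itertools.product([1,-1],repeat=7):
        if s[1]<0: continue
        E=[chain(q,s)[-1] for q in Q]
        for b in range(4):  # base yaw multiples of 90
            B=R.from_euler("Z",b*np.pi/2)
            X=R.concatenate([(B*e).inv()*o for e,o in zip(E,O)]); m=X.mean()
            out.append((float((X*m.inv()).magnitude().max()),s,b,m.as_quat()))
    return sorted(out,key=lambda t:t[0])
if __name__=="__main__":
    for o in best()[:4]: print(o)
    _,s,b,tq=best()[0]; B=R.from_euler("Z",b*np.pi/2)
    # unknowns: base z, L1 (z after 2), elbow x, L2 (z after 4), wrist x, tool xyz, shoulder x, lateral y's
    A=[];y=[]
    cols=[(0,2),(1,0),(3,2),(3,0),(5,2),(5,0),(5,1),(7,2),(6,0)]
    for q,p in zip(Q,P):
        M=chain(q,s); A.append(np.stack([(B*M[k]).as_matrix()[:,a] for k,a in cols],1)); y.append(p)
    A=np.vstack(A);y=np.concatenate(y); lam=1e-3
    x=np.linalg.lstsq(np.vstack([A,lam*np.eye(len(cols))]),np.r_[y,np.zeros(len(cols))],rcond=None)[0]
    print(list(zip(cols,x.round(3).tolist())),np.abs(A@x-y).max())
E
python3 kin.py
```

```text
(0.0008502724096135768, (-1, 1, -1, 1, -1, 1, -1), 0, array([ 0.50007149, -0.49992868,  0.50002334,  0.49997646]))
(0.5882944880306474, (-1, 1, -1, -1, 1, 1, 1), 0, array([-0.31877111, -0.52401591,  0.61126748, -0.50014435]))
(0.651277062503841, (-1, 1, -1, 1, 1, -1, -1), 2, array([-0.50465482,  0.25472058, -0.08025464,  0.82097511]))
(0.729847844607026, (-1, 1, 1, 1, -1, 1, -1), 0, array([-0.41429076,  0.53246488, -0.4401092 , -0.59257761]))
[((0, 2), 0.32), ((1, 0), -0.004), ((3, 2), 0.564), ((3, 0), 0.001), ((5, 2), 0.334), ((5, 0), -0.002), ((5, 1), -0.025), ((7, 2), 0.357), ((6, 0), -0.038)] 0.008352359991036729
```

```bash
python3 - <<'E'
from kin import *
_,s,b,tq=best()[0]
def fit(cols,lam=1e-4):
    A=np.vstack([np.stack([chain(q,s)[k].as_matrix()[:,a] for k,a in cols],1) for q in Q]);y=P.ravel()
    x=np.linalg.lstsq(np.vstack([A,lam*np.eye(len(cols))]),np.r_[y,np.zeros(len(cols))],rcond=None)[0]
    return np.abs(A@x-y).max(),x
base=[(0,2),(3,2),(5,2),(7,2)]
ex=[(1,0),(1,1),(2,0),(2,1),(3,0),(3,1),(4,0),(4,1),(5,0),(5,1),(6,0),(6,1)]
print(fit(base))
for k in(1,2,3):
    r=sorted(((fit(base+list(c)),c) for c in itertools.combinations(ex,k)),key=lambda t:t[0][0])[:4]
    for (e,x),c in r: print(round(float(e),4),c,x.round(3))
E
```

```text
(np.float64(0.02902947664938288), array([0.3062622 , 0.59483832, 0.36324547, 0.36036737]))
0.0032 ((3, 1),) [ 0.332  0.562  0.378  0.343 -0.027]
0.0032 ((4, 1),) [ 0.332  0.562  0.378  0.343 -0.027]
0.0048 ((1, 1),) [ 0.34   0.556  0.387  0.341 -0.028]
0.0048 ((2, 1),) [ 0.34   0.556  0.387  0.341 -0.028]
0.0006 ((1, 1), (4, 1)) [ 0.336  0.559  0.382  0.342 -0.011 -0.017]
0.0006 ((1, 1), (3, 1)) [ 0.336  0.559  0.382  0.342 -0.011 -0.017]
0.0006 ((2, 1), (3, 1)) [ 0.336  0.559  0.382  0.342 -0.011 -0.017]
0.0006 ((2, 1), (4, 1)) [ 0.336  0.559  0.382  0.342 -0.011 -0.017]
0.0005 ((1, 1), (3, 0), (3, 1)) [ 0.336  0.559  0.38   0.342 -0.012  0.002 -0.016]
0.0005 ((1, 1), (3, 0), (4, 1)) [ 0.336  0.559  0.38   0.342 -0.012  0.002 -0.016]
0.0005 ((2, 1), (3, 0), (4, 1)) [ 0.336  0.559  0.38   0.342 -0.012  0.002 -0.016]
0.0005 ((2, 1), (3, 0), (3, 1)) [ 0.336  0.559  0.38   0.342 -0.012  0.002 -0.016]
```

```bash
cat > ik.py <<'E'
from kin import *
from scipy.optimize import least_squares
S=(-1,1,-1,1,-1,1,-1); TQ=R.from_quat([.5,-.5,.5,.5])
lo=np.array([-3.06,-.37,-1.25,.18,-1.1,.23,-2.94]);hi=np.array([3.06,2.12,1.32,2.47,4.24,1.98,2.94])
def fk(q):
    M=chain(q,S); e=lambda k,v:M[k].apply(v)
    el=np.array([0,0,.336])+e(1,[0,-.011,0])+e(3,[0,0,.559]); w=el+e(3,[0,-.017,0])+e(5,[0,0,.382]); return el,w,w+e(7,[0,0,.342]),M[-1]*TQ
def ori(az,el,roll): # tool x at azimuth az, elevation el; roll 0: tool z up
    return R.from_euler("ZYX",[az,-el,roll],degrees=True)
def ik(p,o,n=25,seed=0,q0=None,w=.01):
    rng=np.random.default_rng(seed); best=None
    mid=(lo+hi)/2
    def f(q):
        _,_,t,r=fk(q); return np.r_[(t-p)*10,(o*r.inv()).as_rotvec()*3,w*(q-(mid if q0 is None else q0))/(hi-lo)]
    for i in range(n):
        x0=rng.uniform(lo,hi) if (q0 is None or i) else q0
        r=least_squares(f,np.clip(x0,lo+.01,hi-.01),bounds=(lo,hi))
        if best is None or r.cost<best.cost: best=r
    q=best.x;el,wr,t,o2=fk(q); return q,float(np.linalg.norm(t-p)*1e3),float(np.degrees((o*o2.inv()).magnitude())),el,wr
E
python3 - <<'E'
from ik import *
pot=np.array([.451,.318,.072]); tray=np.array([.578,-.143,.072])
for n,c,yaw in(("pick",pot,3.5),("place",tray,11)):
    for k in(0,90,180,-90):
        for roll in(0,180):
            o=ori(yaw+k,0,roll); p=c+o.apply([.011,0,0])
            q,e,a,el,w=ik(p,o,10)
            print(n,yaw+k,roll,q.round(2).tolist(),round(e,1),round(a,1),"wrist",w.round(2),"elbow z",el[2].round(2))
E
```

```text
pick 3.5 0 [-1.52, 1.56, 0.28, 2.31, 1.84, 1.45, -2.34] 0.0 0.0 wrist [0.12 0.3  0.07] elbow z 0.34
pick 3.5 180 [-1.56, 1.58, 0.33, 2.31, 1.85, 1.38, 0.78] 0.0 0.0 wrist [0.12 0.3  0.07] elbow z 0.33
pick 93.5 0 [0.53, 1.58, -0.79, 1.96, -1.1, 0.7, -1.65] 0.0 0.0 wrist [ 0.47 -0.01  0.07] elbow z 0.33
pick 93.5 180 [0.53, 1.58, -0.79, 1.96, -1.1, 0.7, 1.49] 0.0 0.0 wrist [ 0.47 -0.01  0.07] elbow z 0.33
pick 183.5 0 [-0.12, 1.57, -0.8, 0.97, -0.05, 1.98, -2.4] 35.3 8.5 wrist [0.74 0.3  0.11] elbow z 0.34
pick 183.5 180 [-0.12, 1.57, -0.8, 0.97, -0.05, 1.98, 0.74] 35.3 8.5 wrist [0.74 0.3  0.11] elbow z 0.34
pick -86.5 0 [-1.17, 1.52, 0.36, 1.05, 0.48, 1.93, -0.99] 0.0 0.0 wrist [0.43 0.65 0.07] elbow z 0.37
pick -86.5 180 [-1.11, 1.5, 0.22, 1.04, 0.57, 1.98, 2.07] 0.0 0.0 wrist [0.43 0.65 0.07] elbow z 0.38
place 11 0 [1.04, 1.58, -0.51, 2.29, 4.13, 1.44, -0.72] 0.0 0.0 wrist [ 0.25 -0.21  0.07] elbow z 0.33
place 11 180 [0.96, 1.55, -0.42, 2.29, 4.13, 1.55, 2.36] 0.0 0.0 wrist [ 0.25 -0.21  0.07] elbow z 0.35
place 101 0 [0.76, 1.53, -0.43, 0.96, -0.6, 1.86, -2.28] 0.0 0.0 wrist [ 0.64 -0.47  0.07] elbow z 0.36
place 101 180 [0.82, 1.56, -0.58, 0.96, -0.48, 1.82, 0.78] 0.0 0.0 wrist [ 0.64 -0.47  0.07] elbow z 0.34
place 191 0 [-0.26, 1.56, 0.79, 0.95, -0.05, 1.98, -0.81] 61.9 15.1 wrist [ 0.82 -0.04  0.14] elbow z 0.34
place 191 180 [-0.26, 1.56, 0.79, 0.95, -0.05, 1.98, 2.33] 61.9 15.1 wrist [ 0.82 -0.04  0.14] elbow z 0.34
place -79 0 [-0.58, 1.39, 0.28, 1.79, 1.23, 1.3, -1.51] 0.0 0.0 wrist [0.51 0.18 0.07] elbow z 0.43
place -79 180 [-0.55, 1.38, 0.23, 1.79, 1.26, 1.34, 1.62] 0.0 0.0 wrist [0.51 0.18 0.07] elbow z 0.44
```

```bash
python3 - <<'E'
from ik import *
def rep(n,c,az,el,roll,w=.01):
    o=ori(az,el,roll); p=np.array(c)+o.apply([.011,0,0]); q,e,a,_,wr=ik(p,o,8,w=w)
    print(n,c,az,el,roll,q.round(2).tolist(),round(e,1),round(a,1),"margin",np.minimum(q-lo,hi-q).min().round(2),"wrist",wr.round(2))
for el in(0,-8,8): 
  for r in(0,180): rep("pick",[.451,.318,.072],-86.5,el,r,.1)
for c in([.4,-.05,.072],[.4,-.12,.072],[.4,.0,.072],[.38,.1,.072],[.42,.15,.072]):
  for az in (-90,-80):
    rep("flip",c,az,0,0,.1)
E
```

```text
pick [0.451, 0.318, 0.072] -86.5 0 0 [-1.17, 1.52, 0.36, 1.05, 0.48, 1.93, -0.99] 0.1 0.0 margin 0.05 wrist [0.43 0.65 0.07]
pick [0.451, 0.318, 0.072] -86.5 0 180 [-1.11, 1.5, 0.22, 1.04, 0.57, 1.98, 2.07] 0.1 0.0 margin 0.0 wrist [0.43 0.65 0.07]
pick [0.451, 0.318, 0.072] -86.5 -8 0 [-1.15, 1.43, 0.31, 1.12, 0.46, 1.83, -1.03] 0.1 0.0 margin 0.15 wrist [0.43 0.65 0.12]
pick [0.451, 0.318, 0.072] -86.5 -8 180 [-1.09, 1.41, 0.16, 1.11, 0.56, 1.88, 2.03] 0.1 0.0 margin 0.1 wrist [0.43 0.65 0.12]
pick [0.451, 0.318, 0.072] -86.5 8 0 [-1.23, 1.63, 0.54, 0.99, 0.42, 1.98, -0.87] 0.2 0.0 margin 0.0 wrist [0.43 0.65 0.03]
pick [0.451, 0.318, 0.072] -86.5 8 180 [-1.23, 1.63, 0.54, 0.99, 0.42, 1.98, 2.27] 0.2 0.1 margin 0.0 wrist [0.43 0.64 0.03]
flip [0.4, -0.05, 0.072] -90 0 0 [-0.84, 1.39, 0.23, 1.94, 0.79, 1.28, -1.54] 0.0 0.0 margin 0.53 wrist [0.4  0.28 0.07]
flip [0.4, -0.05, 0.072] -80 0 0 [-0.89, 1.41, 0.19, 2.05, 0.94, 1.23, -1.71] 0.0 0.0 margin 0.42 wrist [0.34 0.28 0.07]
flip [0.4, -0.12, 0.072] -90 0 0 [-0.71, 1.41, 0.21, 2.02, 0.95, 1.24, -1.67] 0.0 0.0 margin 0.45 wrist [0.4  0.21 0.07]
flip [0.4, -0.12, 0.072] -80 0 0 [-0.75, 1.44, 0.18, 2.14, 1.11, 1.21, -1.87] 0.1 0.0 margin 0.33 wrist [0.34 0.21 0.07]
flip [0.4, 0.0, 0.072] -90 0 0 [-0.92, 1.39, 0.25, 1.86, 0.7, 1.34, -1.45] 0.0 0.0 margin 0.61 wrist [0.4  0.33 0.07]
flip [0.4, 0.0, 0.072] -80 0 0 [-0.98, 1.4, 0.21, 1.97, 0.83, 1.27, -1.59] 0.0 0.0 margin 0.5 wrist [0.34 0.33 0.07]
flip [0.38, 0.1, 0.072] -90 0 0 [-1.07, 1.39, 0.27, 1.72, 0.53, 1.47, -1.32] 0.0 0.0 margin 0.51 wrist [0.38 0.43 0.07]
flip [0.38, 0.1, 0.072] -80 0 0 [-1.14, 1.39, 0.24, 1.82, 0.64, 1.38, -1.41] 0.0 0.0 margin 0.6 wrist [0.32 0.43 0.07]
flip [0.42, 0.15, 0.072] -90 0 0 [-1.08, 1.41, 0.31, 1.53, 0.51, 1.59, -1.2] 0.0 0.0 margin 0.39 wrist [0.42 0.48 0.07]
flip [0.42, 0.15, 0.072] -80 0 0 [-1.15, 1.4, 0.29, 1.65, 0.62, 1.48, -1.28] 0.0 0.0 margin 0.5 wrist [0.36 0.48 0.07]
```

```bash
python3 - <<'E'
from h import *
a=cv2.resize(optics.camera("scene")[0:270,60:420,::-1],None,fx=1.5,fy=1.5,interpolation=cv2.INTER_CUBIC); b=cv2.resize(optics.camera("top")[150:420,30:330,::-1],None,fx=.85,fy=1.5)
a=np.clip(a.astype(float)*1.7,0,255);b=np.clip(b.astype(float)*1.7,0,255)
cv2.imwrite("pics/w.png",np.hstack([a,b]))
E
```

```text
[ WARN:0@7.840] global loadsave.cpp:1063 imwrite_ Unsupported depth image for selected encoder is fallbacked to CV_8U.
```

View pics/w.png

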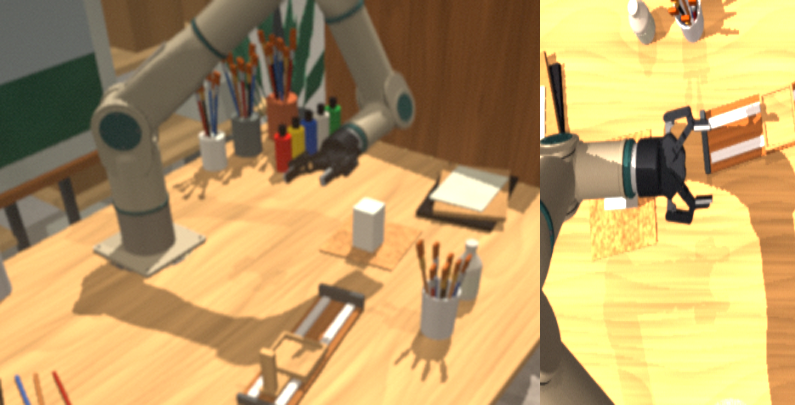

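```bash
python3 - <<'E'
from ik import *
def rep(n,c,az,el,roll,w=.1):
    o=ori(az,el,roll); p=np.array(c)+o.apply([.011,0,0]); q,e,a,el_,wr=ik(p,o,6,w=w)
    print(n,c,az,roll,q.round(2).tolist(),round(e,1),round(a,1),"margin",np.minimum(q-lo,hi-q).min().round(2),"wrist",wr.round(2),"elb",el_.round(2))
for az in(-60,-50,-45,-20,-10,0): rep("place",[.578,-.143,.07],az,0,180)
for az in(-86.5,-70): rep("F",[.42,.05,.07],az,0,0)
o=R.from_matrix(np.array([[0,0,-1],[.06,-.998,0],[-.998,-.06,0]]).T)
for ang in (-86.5,3.5,93.5,183.5):
    y=np.array([np.cos(np.radians(ang)),np.sin(np.radians(ang)),0]);x=np.array([0,0,-1.]);z=np.cross(x,y)
    q,e,a,_,_=ik(np.array([.451,.318,.1]),R.from_matrix(np.stack([x,y,z],1)),6,w=.1); print("down",ang,q.round(2),round(e,1))
    q,e,a,_,_=ik(np.array([.42,.05,.1]),R.from_matrix(np.stack([x,y,z],1)),6,w=.1); print("  F",ang,q.round(2),round(e,1))
E
```

```text
place [0.578, -0.143, 0.07] -60 180 [-0.61, 1.44, 0.28, 2.06, 1.62, 1.29, 1.23] 0.0 0.0 margin 0.41 wrist [0.41 0.14 0.07] elb [0.46 0.31 0.41]
place [0.578, -0.143, 0.07] -50 180 [-0.65, 1.5, 0.34, 2.18, 1.82, 1.32, 0.99] 0.0 0.0 margin 0.29 wrist [0.37 0.11 0.07] elb [0.45 0.33 0.37]
place [0.578, -0.143, 0.07] -45 180 [-0.66, 1.55, 0.38, 2.24, 1.91, 1.35, 0.86] 0.1 0.0 margin 0.23 wrist [0.34 0.09 0.07] elb [0.45 0.33 0.35]
place [0.578, -0.143, 0.07] -20 180 [-0.64, 1.91, 0.68, 2.42, 2.26, 1.7, 0.24] 0.1 0.0 margin 0.05 wrist [ 0.27 -0.03  0.07] elb [0.43 0.31 0.15]
place [0.578, -0.143, 0.07] -10 180 [-0.59, 2.08, 0.85, 2.42, 2.29, 1.86, 0.01] 0.1 0.0 margin 0.04 wrist [ 0.25 -0.09  0.07] elb [0.41 0.26 0.06]
place [0.578, -0.143, 0.07] 0 180 [0.92, 1.67, -0.53, 2.36, 3.96, 1.75, 2.57] 0.1 0.0 margin 0.11 wrist [ 0.25 -0.14  0.07] elb [ 0.33 -0.45  0.28]
F [0.42, 0.05, 0.07] -86.5 0 [-0.99, 1.39, 0.27, 1.77, 0.67, 1.39, -1.38] 0.0 0.0 margin 0.59 wrist [0.4  0.38 0.07] elb [0.31 0.45 0.43]
F [0.42, 0.05, 0.07] -70 0 [-1.08, 1.4, 0.21, 1.97, 0.9, 1.27, -1.61] 0.0 0.0 margin 0.5 wrist [0.31 0.36 0.07] elb [0.27 0.48 0.43]
down -86.5 [-0.62  0.69 -0.08  1.91  0.09  0.55 -2.26] 0.1
  F -86.5 [-0.05  0.58 -0.2   2.25  0.33  0.34 -2.03] 0.1
down 3.5 [-0.37  0.72 -0.46  1.9   0.52  0.63 -1.09] 0.1
  F 3.5 [ 0.27  0.65 -0.67  2.24  0.86  0.52 -1.01] 0.1
down 93.5 [-0.25  0.77 -0.66  1.9   0.71  0.72  0.3 ] 0.0
  F 93.5 [ 0.37  0.71 -0.84  2.24  0.97  0.62  0.43] 0.1
down 183.5 [-0.18  0.81 -0.79  1.9   0.82  0.79  1.78] 0.0
  F 183.5 [ 0.43  0.75 -0.94  2.24  1.04  0.7   1.94] 0.1
```

```bash
cat > go.py <<'E'
import sys
from h import *
# go.py x y z  then "D yaw" (tool down, jaw axis yaw deg) or "H az roll [el]"
def target(a):
    if a[0]=="D":
        t=np.radians(float(a[1])); y=np.array([np.cos(t),np.sin(t),0]); x=np.array([0,0,-1.])
        return R.from_matrix(np.stack([x,y,np.cross(x,y)],1))
    return R.from_euler("ZYX",[float(a[1]),-float(a[3]) if len(a)>3 else 0,float(a[2])],degrees=True)
s=robot.read_state(); c=R.from_quat(s["eef_rot"]); g=np.array(s["tool_pos"])-c.apply([.011,0,0])
o=target(sys.argv[4:]); P=np.array([float(v) for v in sys.argv[1:4]])
p=P+o.apply([.011,0,0])  # argument is the grasp point
d=(p-s["tool_pos"])/.025; r=np.degrees((o*c.inv()).as_rotvec())
n=int(np.ceil(max(np.abs(d).max(),np.abs(r).max()/7.1,1)-.02)) 
print("t",round(s["clock"],2),"grasp",g.round(4),"F",np.round(s["ft_force"],1),"w",round(s["gripper_width"],4),"q",np.round(s["joint_positions"],2).tolist())
print("total",d.round(2),r.round(1),"rows",n,"each",(d/n).round(2).tolist(),(r/n).round(1).tolist())
E
python3 go.py .451 .318 .25 D 3.5
```

```text
t 3.87 grasp [0.4829 0.0334 0.3147] F [0.5 0.2 0.3] w 0.0856 q [-0.69, 0.89, -0.02, 1.82, 0.93, 1.77, -1.46]
total [-1.29 11.82 -3.  ] [85.1 13.6 11. ] rows 12 each [-0.11, 0.99, -0.25] [7.1, 1.1, 0.9]
```

send_rows([
  [-0.1, 0.9, 0, 7.1, 1.1, 0.9],
  [-0.1, 0.9, 0, 7.1, 1.1, 0.9],
  [-0.1, 0.9, 0, 7.1, 1.1, 0.9],
  [-0.1, 0.9, 0, 7.1, 1.1, 0.9],
  [-0.1, 0.9, 0, 7.1, 1.1, 0.9],
  [-0.1, 0.9, 0, 7.1, 1.1, 0.9],
  [-0.1, 0.9, 0, 7.1, 1.1, 0.9],
  [-0.1, 0.9, 0, 7.1, 1.1, 0.9],
])

```text
clock: 4.53
tool_pos: [0.4626, 0.2107, 0.3221]
eef_rot: [0.381, 0.338, -0.589, 0.627]
ft_force: [0.1, -0.2, -0.7]
gripper_width: 0.0852
```

send_rows([
  [-0.1, 0.9, -0.5, 7.1, 1.1, 0.9],
  [-0.1, 0.9, -0.5, 7.1, 1.1, 0.9],
  [-0.1, 0.9, -0.5, 7.1, 1.1, 0.9],
  [-0.1, 0.9, -0.5, 7.1, 1.1, 0.9],
  [0, 0, 0, 0, 0, 0],
])

```text
clock: 4.95
tool_pos: [0.4575, 0.3069, 0.2925]
eef_rot: [0.504, 0.495, -0.476, 0.525]
ft_force: [-1.1, -1.6, 0.3]
gripper_width: 0.0856
```

```bash
python3 go.py .451 .318 .20 D 3.5
```

```text
t 4.95 grasp [0.4568 0.3069 0.3035] F [-1.1 -1.6  0.3] w 0.0856 q [-0.32, 0.44, -0.5, 1.76, 0.3, 0.97, -0.91]
total [-0.26  0.44 -4.14] [0.  3.3 1.2] rows 5 each [-0.05, 0.09, -0.83] [0.0, 0.7, 0.2]
```

send_rows([
  [-0.06, 0.1, -0.8, 0, 0.7, 0.2],
  [-0.06, 0.1, -0.8, 0, 0.7, 0.2],
  [-0.06, 0.1, -0.8, 0, 0.7, 0.2],
  [-0.06, 0.1, -0.8, 0, 0.7, 0.2],
  [-0.06, 0.1, -0.8, 0, 0.7, 0.2],
  [0, 0, 0, 0, 0, 0],
])

```text
clock: 5.45
tool_pos: [0.4565, 0.3139, 0.2064]
eef_rot: [0.494, 0.505, -0.481, 0.519]
ft_force: [-1.2, -0.2, -0.1]
gripper_width: 0.0855
```

```bash
python3 go.py .451 .318 .093 D 3.5
```

```text
t 5.45 grasp [0.4562 0.3139 0.2174] F [-1.2 -0.2 -0.1] w 0.0855 q [-0.35, 0.56, -0.47, 1.84, 0.36, 0.81, -0.96]
total [-0.22  0.16 -4.97] [0.1 1.5 0.6] rows 5 each [-0.04, 0.03, -0.99] [0.0, 0.3, 0.1]
```

send_rows([
  [-0.3, 0.2, 0, 0, 1.5, 0.6],
  [0, 0, -0.9, 0, 0, 0],
  [0, 0, -0.9, 0, 0, 0],
  [0, 0, -0.9, 0, 0, 0],
  [0, 0, -0.9, 0, 0, 0],
  [0, 0, -0.8, 0, 0, 0],
  [0, 0, 0, 0, 0, 0],
])

```text
clock: 6.03
tool_pos: [0.4553, 0.3236, 0.1103]
eef_rot: [0.491, 0.511, -0.477, 0.519]
ft_force: [-0.4, -0.4, 0.5]
gripper_width: 0.0856
```

```bash
python3 go.py .451 .318 .093 D 3.5
```

```text
t 6.03 grasp [0.455  0.3235 0.1213] F [-0.4 -0.4  0.5] w 0.0856 q [-0.42, 0.7, -0.39, 1.9, 0.46, 0.61, -1.04]
total [-0.17 -0.22 -1.13] [-0.4  1.3 -0.1] rows 2 each [-0.09, -0.11, -0.57] [-0.2, 0.6, -0.0]
```

send_rows([
  [-0.25, -0.25, -0.4, 0, 1.4, 0],
  [0, 0, -0.5, 0, 0.5, 0],
  [0, 0, -0.2, 0, 0, 0],
])

```text
clock: 6.28
tool_pos: [0.4514, 0.3196, 0.0873]
eef_rot: [0.485, 0.52, -0.483, 0.511]
ft_force: [0.9, 0.3, 0.1]
gripper_width: 0.0853
```

send_rows([
  [0, 0, 0, 0, 0, 0],
  [0, 0, 0, 0, 0, 0],
  [0, 0, 0, 0, 0, 0],
  [0, 0, 0, 0, 0, 0],
  [0, 0, 0, 0, 0, 0],
  [0, 0, 0, 0, 0, 0],
], hand=1, force=40)

```text
clock: 6.78
tool_pos: [0.4528, 0.3195, 0.0886]
eef_rot: [0.486, 0.519, -0.482, 0.511]
ft_force: [-0.7, -0.7, -2.0]
gripper_width: 0.0573
```

```bash
python3 go.py .451 .318 .093 D 3.5
```

```text
t 6.78 grasp [0.4529 0.3193 0.0996] F [-0.7 -0.7 -2. ] w 0.0573 q [-0.4, 0.73, -0.39, 1.91, 0.46, 0.58, -1.03]
total [-0.07 -0.06 -0.26] [-0.7 -0.3 -0.1] rows 1 each [-0.07, -0.06, -0.26] [-0.7, -0.3, -0.1]
```

send_rows([
  [0, 0, 0.8, 0, 0, 0],
  [0, 0, 0.8, 0, 0, 0],
  [0, 0, 0.8, 0, 0, 0],
  [-0.1, -0.5, 0, 0, 0, 1.4],
  [-0.1, -0.9, 0, 0, 0, 1.4],
  [-0.1, -0.9, 0, 0, 0, 1.4],
  [-0.1, -0.9, 0, 0, 0, 1.4],
  [-0.1, -0.9, 0, 0, 0, 1.4],
])

```text
clock: 7.45
tool_pos: [0.4372, 0.2209, 0.1517]
eef_rot: [0.45, 0.553, -0.444, 0.542]
ft_force: [0.6, 0.0, -1.8]
gripper_width: 0.0571
```

send_rows([
  [-0.1, -0.9, 0, 0, 0, 1.4],
  [-0.1, -0.9, 0, 0, 0, 1.4],
  [-0.1, -0.9, 0, 0, 0, 1.4],
  [-0.1, -0.9, 0, 0, 0, 1.4],
  [-0.1, -0.9, 0, 0, 0, 1.4],
  [-0.1, -0.9, 0, 0, 0, 1.4],
  [-0.1, -0.9, 0, 0, 0, 1.4],
  [0, 0, 0, 0, 0, 0],
])

```text
clock: 8.12
tool_pos: [0.4149, 0.0508, 0.1519]
eef_rot: [0.397, 0.591, -0.397, 0.58]
ft_force: [-0.7, -1.6, -2.0]
gripper_width: 0.0577
```

```bash
python3 go.py .42 .02 .094 D 20
```

```text
t 8.12 grasp [0.415  0.0507 0.1629] F [-0.7 -1.6 -2. ] w 0.0577 q [0.24, 0.52, -0.58, 2.2, 0.51, 0.56, -0.35]
total [ 0.21 -1.23 -2.76] [-0.5 -0.7 -1.7] rows 3 each [0.07, -0.41, -0.92] [-0.2, -0.2, -0.6]
```

send_rows([
  [0.2, -0.5, -0.7, 0, 0, -1.5],
  [0, -0.5, -0.7, 0, 0, 0],
  [0, -0.2, -0.6, 0, 0, 0],
  [0, 0, -0.3, 0, 0, 0],
  [0, 0, 0, 0, 0, 0],
])

```text
clock: 8.53
tool_pos: [0.4215, 0.0186, 0.094]
eef_rot: [0.408, 0.583, -0.405, 0.575]
ft_force: [-1.0, 0.1, -1.5]
gripper_width: 0.0578
```

```bash
python3 go.py .42 .02 .094 D 20
```

```text
t 8.53 grasp [0.4216 0.0185 0.105 ] F [-1.   0.1 -1.5] w 0.0578 q [0.2, 0.62, -0.44, 2.25, 0.65, 0.4, -0.42]
total [-0.06  0.06 -0.44] [-0.6 -0.4  0.1] rows 1 each [-0.06, 0.06, -0.44] [-0.6, -0.4, 0.1]
```

send_rows([
  [0, 0, -0.25, 0, 0, 0],
  [0, 0, -0.2, 0, 0, 0],
  [0, 0, -0.1, 0, 0, 0],
  [0, 0, 0, 0, 0, 0],
])

```text
clock: 8.87
tool_pos: [0.424, 0.0214, 0.0814]
eef_rot: [0.408, 0.582, -0.403, 0.577]
ft_force: [0.2, -0.4, -3.2]
gripper_width: 0.0573
```

```bash
python3 go.py .42 .02 .094 D 20
```

```text
t 8.87 grasp [0.424  0.0213 0.0924] F [ 0.2 -0.4 -3.2] w 0.0573 q [0.17, 0.64, -0.4, 2.25, 0.68, 0.36, -0.45]
total [-0.16 -0.06  0.06] [-0.6 -0.1 -0. ] rows 1 each [-0.16, -0.06, 0.06] [-0.6, -0.1, -0.0]
```

send_rows([
  [0, 0, -0.12, 0, 0, 0],
  [0, 0, -0.05, 0, 0, 0],
  [0, 0, 0, 0, 0, 0],
])

```text
clock: 9.12
tool_pos: [0.4251, 0.022, 0.0811]
eef_rot: [0.408, 0.58, -0.402, 0.579]
ft_force: [0.7, 0.1, -2.3]
gripper_width: 0.0574
```

send_rows([
  [0, 0, -0.1, 0, 0, 0],
  [0, 0, 0, 0, 0, 0],
])

```text
clock: 9.28
tool_pos: [0.4263, 0.0225, 0.0809]
eef_rot: [0.408, 0.579, -0.402, 0.581]
ft_force: [-0.4, 0.5, -2.3]
gripper_width: 0.0576
```

send_rows([
  [0, 0, -0.2, 0, 0, 0],
  [0, 0, 0, 0, 0, 0],
])

```text
clock: 9.45
tool_pos: [0.4273, 0.0223, 0.079]
eef_rot: [0.408, 0.577, -0.401, 0.583]
ft_force: [0.8, -0.8, -2.6]
gripper_width: 0.0575
```

```bash
python3 - <<'E'
from h import *
for i in range(4):
    s=robot.read_state(); print(np.round(s["tool_pos"],4),np.round(s["ft_force"],2),np.round(s["ft_torque"],2),s["clock"])
    im=optics.camera("scene")
c=im[100:300,220:380,::-1]; cv2.imwrite("pics/f1.png",np.clip(cv2.resize(c,None,fx=3,fy=3,interpolation=cv2.INTER_CUBIC)*1.6,0,255).astype(np.uint8))
E
```

```text
[0.4273 0.0223 0.079 ] [ 0.83 -0.75 -2.56] [ 0.04  0.01 -0.01] 9.45
[0.4277 0.0227 0.0789] [-0.61  0.02 -1.54] [ 0.07 -0.04 -0.03] 9.5
[0.4276 0.0227 0.0785] [ 1.15  0.17 -2.75] [-0.01 -0.    0.03] 9.55
[0.4274 0.0226 0.0781] [0.29 0.22 2.42] [ 0.19 -0.15  0.02] 9.6
```

View pics/f1.png

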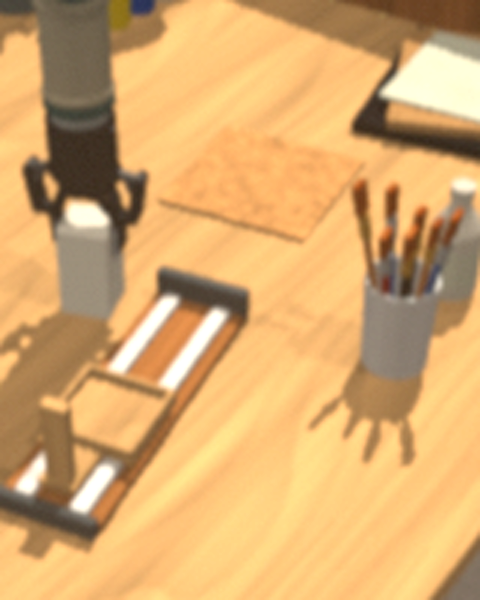

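The pot is upright in the gripper at (90,270) in the crop, just at the bench beside the bed, and nothing else has moved. The last force reading shows first contact, so I'll confirm that and release.

send_rows([
  [0, 0, -0.08, 0, 0, 0],
  [0, 0, 0, 0, 0, 0],
])

```text
clock: 9.82
tool_pos: [0.4278, 0.0229, 0.0784]
eef_rot: [0.408, 0.576, -0.401, 0.584]
ft_force: [-0.0, -0.1, -1.8]
gripper_width: 0.0575
```

```bash
python3 go.py .427 .022 .094 D 20
```

```text
t 9.82 grasp [0.4276 0.0229 0.0894] F [-0.  -0.1 -1.8] w 0.0575 q [0.13, 0.64, -0.36, 2.26, 0.71, 0.33, -0.49]
total [-0.03 -0.04  0.18] [-0.1  0.8 -0.2] rows 1 each [-0.03, -0.04, 0.18] [-0.1, 0.8, -0.2]
```

send_rows([
  [0, 0, -0.15, 0, -0.6, 0],
  [0, 0, -0.15, 0, 0, 0],
])

```text
clock: 9.98
tool_pos: [0.429, 0.0225, 0.0764]
eef_rot: [0.41, 0.57, -0.399, 0.59]
ft_force: [-15.5, 2.2, 99.3]
gripper_width: 0.0576
```

send_rows([
  [0, 0, 0.06, 0, 0, 0],
])

```text
clock: 10.07
tool_pos: [0.429, 0.0227, 0.0793]
eef_rot: [0.41, 0.569, -0.399, 0.591]
ft_force: [-0.3, 0.0, -2.9]
gripper_width: 0.0576
```

send_rows([
  [0, 0, 0, 0, 0, 0],
  [0, 0, 0, 0, 0, 0],
  [0, 0, 0, 0, 0, 0],
  [0, 0, 0, 0, 0, 0],
  [0, 0, 0, 0, 0, 0],
], hand=-1)

```text
clock: 10.48
tool_pos: [0.4296, 0.0234, 0.0789]
eef_rot: [0.41, 0.569, -0.398, 0.591]
ft_force: [0.5, 0.1, -0.1]
gripper_width: 0.0851
```

```bash
python3 go.py .427 .022 .25 D 20
```

```text
t 10.48 grasp [0.4292 0.0234 0.0899] F [ 0.5  0.1 -0.1] w 0.0851 q [0.1, 0.64, -0.33, 2.27, 0.74, 0.3, -0.52]
total [-0.1  -0.06  6.41] [ 0.2  2.  -0.3] rows 7 each [-0.01, -0.01, 0.92] [0.0, 0.3, -0.0]
```

send_rows([
  [0, 0, 0.7, 0, 0, 0],
  [0, 0, 0.9, 0, 0, 0],
  [0, 0, 0.9, 0, 0, 0],
  [0, 0, 0.9, 0, 0, 0],
  [0, 0, 0.9, 0, 0, 0],
  [0, 0, 0.9, 0, 0, 0],
  [0, 0, 0.9, 0, 0, 0],
])

```text
clock: 11.07
tool_pos: [0.4236, 0.0233, 0.23]
eef_rot: [0.406, 0.576, -0.401, 0.585]
ft_force: [0.8, -0.8, -0.2]
gripper_width: 0.0854
```

```bash
python3 go.py .378 .16 .25 H -70 0;python3 go.py .378 .16 .25 H -70 180; python3 - <<'E'
from ik import *
for r in(0,180):
    o=ori(-70,0,r);q,e,a,_,_=ik(np.array([.378,.16,.25])+o.apply([.011,0,0]),o,6,w=.1);print(r,q.round(2),e)
E
```

```text
t 11.07 grasp [0.4235 0.0233 0.241 ] F [ 0.8 -0.8 -0.2] w 0.0854 q [0.4, 0.39, -0.7, 2.12, 0.38, 0.74, -0.18]
total [-1.67  5.06  0.8 ] [-84.3 -30.4  -0.8] rows 12 each [-0.14, 0.42, 0.07] [-7.0, -2.5, -0.1]
t 11.07 grasp [0.4235 0.0233 0.241 ] F [ 0.8 -0.8 -0.2] w 0.0854 q [0.4, 0.39, -0.7, 2.12, 0.38, 0.74, -0.18]
total [-1.67  5.06  0.8 ] [  44.7 -119.4 -126.7] rows 18 each [-0.09, 0.28, 0.04] [2.5, -6.6, -7.0]
0 [-1.35  1.07  0.37  1.96  0.71  1.46 -1.24] 0.0274494587916274
180 [-1.24  1.04  0.2   1.96  0.77  1.56  1.8 ] 0.027111666866463897
```

send_rows([
  [-0.14, 0.45, 0.2, -7, -2.5, 0],
  [-0.14, 0.45, 0.2, -7, -2.5, 0],
  [-0.14, 0.45, 0.1, -7, -2.5, 0],
  [-0.14, 0.45, 0.1, -7, -2.5, 0],
  [-0.14, 0.45, 0, -7, -2.5, 0],
  [-0.14, 0.45, 0, -7, -2.5, 0],
  [-0.14, 0.45, 0, -7, -2.5, 0],
  [-0.14, 0.45, 0, -7, -2.5, 0],
])

```text
clock: 11.73
tool_pos: [0.405, 0.0915, 0.2516]
eef_rot: [0.195, 0.227, -0.547, 0.782]
ft_force: [1.7, -0.0, -0.5]
gripper_width: 0.0856
```

send_rows([
  [-0.14, 0.4, 0, -7, -2.5, 0],
  [-0.14, 0.4, 0, -7, -2.5, 0],
  [-0.14, 0.4, 0, -7, -2.5, 0],
  [-0.14, 0.4, 0, -7, -2.5, 0],
  [0, 0, 0, 0, 0, 0],
])

```text
clock: 12.15
tool_pos: [0.3886, 0.142, 0.243]
eef_rot: [0.047, 0.028, -0.56, 0.827]
ft_force: [0.2, -0.1, -1.7]
gripper_width: 0.0852
```

```bash
python3 go.py .378 .16 .14 H -70 0
```

```text
t 12.15 grasp [0.3845 0.1522 0.2441] F [ 0.2 -0.1 -1.7] w 0.0852 q [-0.92, 0.98, -0.28, 1.99, 0.9, 1.77, -1.62]
total [-0.27  0.31 -4.12] [-6.2  0.5 -1.7] rows 5 each [-0.05, 0.06, -0.82] [-1.2, 0.1, -0.3]
```

send_rows([
  [-0.1, 0.1, -0.82, -1.3, 0.1, -0.4],
  [-0.1, 0.1, -0.82, -1.3, 0.1, -0.4],
  [-0.1, 0.1, -0.82, -1.3, 0.1, -0.4],
  [-0.1, 0.1, -0.82, -1.3, 0.1, -0.4],
  [-0.1, 0.1, -0.82, -1.3, 0.1, -0.4],
  [0, 0, -0.8, 0, 0, 0],
  [0, 0, -0.8, 0, 0, 0],
  [0, 0, 0, 0, 0, 0],
])

```text
clock: 12.82
tool_pos: [0.3773, 0.1528, 0.0934]
eef_rot: [0.001, 0.005, -0.578, 0.816]
ft_force: [-0.4, -0.7, 1.0]
gripper_width: 0.0854
```

```bash
python3 go.py .378 .163 .066 H -70 0; python3 - <<'E'
from h import *
im=optics.camera("top"); cv2.imwrite("pics/t2.png",np.clip(cv2.resize(im[180:340,120:340,::-1],None,fx=3.4,fy=3.4,interpolation=cv2.INTER_CUBIC)*1.6,0,255).astype(np.uint8))
E
```

```text
t 12.82 grasp [0.3737 0.1632 0.0935] F [-0.4 -0.7  1. ] w 0.0854 q [-0.96, 1.32, -0.23, 1.82, 0.88, 1.74, -1.71]
total [ 0.18 -0.01 -1.09] [-0.4 -0.3  0.7] rows 2 each [0.09, -0.0, -0.55] [-0.2, -0.2, 0.3]
```

View pics/t2.png

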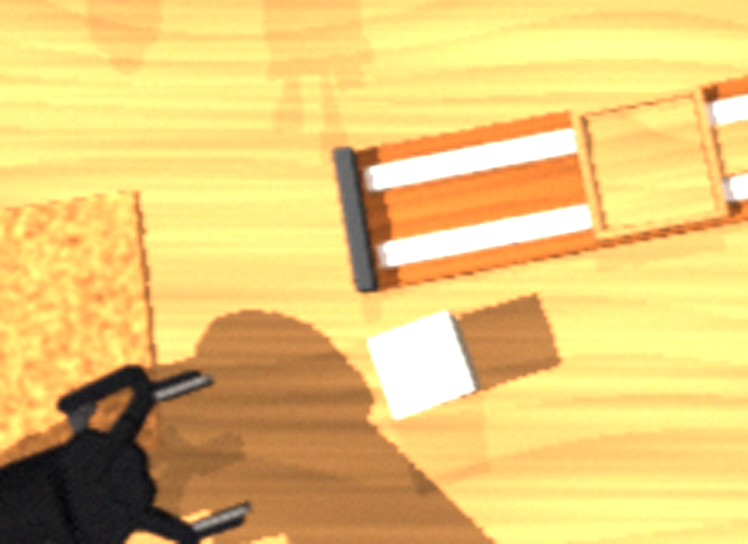

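The pot stands mouth-down on the bench, with its top face at (367,338)–(477,389). The open gripper points at it from the left, offset slightly toward the bottom of the picture.

```bash
python3 - <<'E'
from h import *
X=np.array([ray("top",u/3.4+120,v/3.4+180,.11) for u,v in[(367,338),(447,311),(477,389),(395,419)]])
print(X.mean(0).round(4),[round(float(np.degrees(np.arctan2(*(X[i]-X[i-1])[:2][::-1]))),1) for i in range(4)])
c=X.mean(0); d=np.array([np.cos(np.radians(-70)),np.sin(np.radians(-70)),0]); print("pre",(c-.15*d).round(4))
E
python3 go.py .429 .023 .066 H -70 0
```

```text
[0.4275 0.0216 0.11  ] [20.5, -71.3, -158.1, 110.0]
pre [0.3762 0.1626 0.11  ]
t 12.87 grasp [0.374  0.1633 0.0956] F [-0.1  0.6  1. ] w 0.0853 q [-0.96, 1.32, -0.23, 1.82, 0.88, 1.74, -1.71]
total [ 2.21 -5.61 -1.18] [-0.4 -0.2  0.7] rows 6 each [0.37, -0.94, -0.2] [-0.1, -0.0, 0.1]
```

send_rows([
  [0.15, 0, -0.6, 0, 0, 0.7],
  [0.05, 0, -0.5, 0, 0, 0],
  [0.32, -0.85, -0.1, 0, 0, 0],
  [0.32, -0.85, 0, 0, 0, 0],
  [0, 0, 0, 0, 0, 0],
])

```text
clock: 13.28
tool_pos: [0.4014, 0.1104, 0.0703]
eef_rot: [0.007, 0.005, -0.574, 0.819]
ft_force: [-0.0, -0.0, 0.7]
gripper_width: 0.0853
```

```bash
python3 go.py .428 .0225 .066 H -70 0
```

```text
t 13.28 grasp [0.3976 0.1207 0.0705] F [-0.  -0.   0.7] w 0.0853 q [-0.9, 1.36, -0.2, 1.86, 0.96, 1.67, -1.75]
total [ 1.22 -3.93 -0.17] [-1.  -0.   0.1] rows 4 each [0.3, -0.98, -0.04] [-0.2, -0.0, 0.0]
```

send_rows([
  [0.15, -0.85, -0.1, -1, 0, 0],
  [0.35, -0.95, -0.05, 0, 0, 0],
  [0.35, -0.95, 0, 0, 0, 0],
  [0.3, -0.85, 0, 0, 0, 0],
  [0, 0, 0, 0, 0, 0],
])

```text
clock: 13.7
tool_pos: [0.4327, 0.0196, 0.0712]
eef_rot: [0.006, 0.001, -0.575, 0.818]
ft_force: [-0.5, 0.6, 1.4]
gripper_width: 0.0856
```

```bash
python3 go.py .428 .0225 .066 H -70 0
```

```text
t 13.7 grasp [0.429  0.0299 0.0712] F [-0.5  0.6  1.4] w 0.0856 q [-0.79, 1.37, -0.12, 1.99, 1.09, 1.57, -1.83]
total [-0.04 -0.3  -0.21] [-0.6  0.3  0.3] rows 1 each [-0.04, -0.3, -0.21] [-0.6, 0.3, 0.3]
```

send_rows([
  [0, -0.3, -0.2, -0.6, 0.2, 0.2],
  [0, 0, 0, 0, 0, 0],
])

```text
clock: 13.87
tool_pos: [0.4333, 0.0117, 0.0675]
eef_rot: [0.002, -0.001, -0.575, 0.818]
ft_force: [-0.5, 0.1, 0.5]
gripper_width: 0.0854
```

send_rows([
  [0, 0, 0, 0, 0, 0],
  [0, 0, 0, 0, 0, 0],
  [0, 0, 0, 0, 0, 0],
  [0, 0, 0, 0, 0, 0],
  [0, 0, 0, 0, 0, 0],
  [0, 0, 0, 0, 0, 0],
], hand=1, force=60)

```text
clock: 14.37
tool_pos: [0.4331, 0.0151, 0.0672]
eef_rot: [0.003, -0.0, -0.574, 0.819]
ft_force: [0.2, -1.8, 0.3]
gripper_width: 0.0574
```

```bash
python3 go.py .428 .0225 .2 H -70 0
```

```text
t 14.37 grasp [0.4294 0.0255 0.0672] F [ 0.2 -1.8  0.3] w 0.0574 q [-0.79, 1.38, -0.12, 1.99, 1.1, 1.57, -1.83]
total [-0.05 -0.12  5.31] [-0.3  0.2  0. ] rows 6 each [-0.01, -0.02, 0.89] [-0.0, 0.0, 0.0]
```

send_rows([
  [0, 0, 0.4, 0, 0, 0],
  [0, 0, 0.8, 0, 0, 0],
  [0, 0, 0.9, 0, 0, 0],
  [0, 0, 0.9, 0, 0, 0],
  [0, 0, 0.9, 0, 0, 0],
  [0, 0, 0.9, 0, 0, 0],
  [0, 0, 0.9, 0, 0, 0],
  [0, 0, 0.9, 0, 0, 0],
])

```text
clock: 15.03
tool_pos: [0.4315, 0.0179, 0.2317]
eef_rot: [0.006, 0.008, -0.572, 0.82]
ft_force: [0.8, 0.1, -3.0]
gripper_width: 0.057
```

send_rows([
  [0, 0, 0, -2.4, 6.6, 0],
  [0, 0, 0, -2.4, 6.6, 0],
  [0, 0, 0, -2.4, 6.6, 0],
  [0, 0, 0, -2.4, 6.6, 0],
  [0, 0, 0, -2.4, 6.6, 0],
  [0, 0, 0, -2.4, 6.6, 0],
  [0, 0, 0, -2.4, 6.6, 0],
  [0, 0, 0, -2.4, 6.6, 0],
])

```text
clock: 15.7
tool_pos: [0.4309, 0.0202, 0.2385]
eef_rot: [-0.382, 0.288, -0.503, 0.72]
ft_force: [0.1, 0.4, -2.3]
gripper_width: 0.0574
```

```bash
python3 go.py .428 .0225 .26 H -70 -120
```

```text
t 15.7 grasp [0.4273 0.0306 0.2388] F [ 0.1  0.4 -2.3] w 0.0574 q [-0.66, 1.04, -0.32, 2.14, 1.06, 1.78, -0.72]
total [ 0.04 -0.32  0.86] [-22.5  58.7   1.7] rows 9 each [0.0, -0.04, 0.1] [-2.5, 6.5, 0.2]
```

send_rows([
  [0, 0, 0.1, -2.5, 6.6, 0.2],
  [0, 0, 0.1, -2.5, 6.6, 0.2],
  [0, 0, 0.1, -2.5, 6.6, 0.2],
  [0, 0, 0.1, -2.5, 6.6, 0.2],
  [0, 0, 0.1, -2.5, 6.6, 0.2],
  [0, 0, 0.1, -2.5, 6.6, 0.2],
  [0, 0, 0.1, -2.5, 6.6, 0.2],
  [0, 0, 0.1, -2.5, 6.6, 0.2],
])

```text
clock: 16.37
tool_pos: [0.4303, 0.0212, 0.2594]
eef_rot: [0.685, -0.488, 0.306, -0.447]
ft_force: [-0.5, 0.2, -2.3]
gripper_width: 0.0574
```

send_rows([
  [0, 0, 0, -2.5, 6.6, 0.2],
  [0, 0, 0, -2.5, 6.6, 0.2],
  [0, 0, 0, -2.5, 6.6, 0.2],
  [0, 0, 0, -2.5, 6.6, 0.2],
  [0, 0, 0, -2.5, 6.6, 0.2],
  [0, 0, 0, -2.5, 6.6, 0.2],
  [0, 0, 0, -2.5, 6.6, 0.2],
  [0, 0, 0, 0, 0, 0],
])

```text
clock: 17.03
tool_pos: [0.4298, 0.0216, 0.2607]
eef_rot: [0.814, -0.566, 0.069, -0.114]
ft_force: [1.0, -0.6, -2.9]
gripper_width: 0.0574
```

```bash
python3 go.py .428 .0225 .26 H -70 180;  python3 go.py .578 -.143 .2 H -50 180
```

```text
t 17.03 grasp [0.4259 0.0319 0.2609] F [ 1.  -0.6 -2.9] w 0.0574 q [-0.54, 1.04, -0.52, 2.16, 1.07, 1.95, 1.1]
total [ 0.08 -0.38 -0.03] [-6.2 14.  -0.4] rows 2 each [0.04, -0.19, -0.01] [-3.1, 7.0, -0.2]
t 17.03 grasp [0.4259 0.0319 0.2609] F [ 1.  -0.6 -2.9] w 0.0574 q [-0.54, 1.04, -0.52, 2.16, 1.07, 1.95, 1.1]
total [ 6.21 -6.92 -2.43] [-8.6 12.8 19.5] rows 7 each [0.89, -0.99, -0.35] [-1.2, 1.8, 2.8]
```

send_rows([
  [0.5, -0.5, -0.3, -4.3, 6.4, 2.7],
  [0.8, -0.9, -0.35, -4.3, 6.4, 2.7],
  [0.9, -0.95, -0.35, 0, 0, 2.7],
  [0.9, -0.95, -0.35, 0, 0, 2.7],
  [0.9, -0.95, -0.35, 0, 0, 2.7],
  [0.9, -0.95, -0.35, 0, 0, 2.7],
  [0.6, -0.7, -0.3, 0, 0, 2.7],
  [0, 0, 0, 0, 0, 0],
])

```text
clock: 17.7
tool_pos: [0.5732, -0.1267, 0.1983]
eef_rot: [0.907, -0.421, 0.019, -0.026]
ft_force: [-1.0, -0.7, -2.7]
gripper_width: 0.0576
```

```bash
python3 go.py .578 -.143 .13 H -50 180
```

```text
t 17.7 grasp [ 0.5661 -0.1183  0.1982] F [-1.  -0.7 -2.7] w 0.0576 q [-0.24, 1.19, -0.27, 2.33, 1.83, 1.93, 1.23]
total [ 0.48 -0.99 -2.73] [-1.8  3.2 -0.2] rows 3 each [0.16, -0.33, -0.91] [-0.6, 1.1, -0.1]
```

send_rows([
  [0.35, -0.6, -0.5, -1, 1.8, -0.2],
  [0.2, -0.4, -0.8, -0.8, 1.6, 0],
  [0, 0, -0.8, 0, 0, 0],
  [0, 0, -0.8, 0, 0, 0],
  [0, 0, 0, 0, 0, 0],
])

```text
clock: 18.12
tool_pos: [0.5871, -0.1543, 0.1247]
eef_rot: [0.906, -0.423, 0.001, -0.007]
ft_force: [-1.2, 0.5, -2.3]
gripper_width: 0.0573
```

```bash
python3 go.py .576 -.141 .095 H -50 180
```

```text
t 18.12 grasp [ 0.58   -0.1458  0.1247] F [-1.2  0.5 -2.3] w 0.0573 q [-0.2, 1.33, -0.2, 2.25, 1.92, 1.91, 1.23]
total [-0.16  0.19 -1.19] [-0.7  0.4  0.1] rows 2 each [-0.08, 0.1, -0.59] [-0.3, 0.2, 0.1]
```

send_rows([
  [-0.2, 0.25, -0.4, -0.7, 0.4, 0],
  [0, 0, -0.4, 0, 0, 0],
  [0, 0, 0, 0, 0, 0],
])

```text
clock: 18.37
tool_pos: [0.5822, -0.1466, 0.1054]
eef_rot: [0.906, -0.423, 0.002, -0.003]
ft_force: [0.0, 0.0, -3.0]
gripper_width: 0.0574
```

```bash
python3 go.py .576 -.141 .095 H -50 180; python3 - <<'E'
from h import *
a=optics.camera("top")[180:290,230:380,::-1]; b=optics.camera("scene")[150:290,190:330,::-1]
f=lambda i,k:np.clip(cv2.resize(i,None,fx=k,fy=k,interpolation=cv2.INTER_CUBIC)*1.5,0,255).astype(np.uint8)
a=f(a,3);b=f(b,2.5); o=np.zeros((350,800,3),np.uint8); o[:a.shape[0],:450]=a; o[:350,450:]=b; cv2.imwrite("pics/t3.png",o)
E
```

```text
t 18.37 grasp [ 0.5751 -0.1382  0.1054] F [ 0.  0. -3.] w 0.0574 q [-0.22, 1.37, -0.2, 2.23, 1.9, 1.92, 1.21]
total [ 0.04 -0.11 -0.42] [-0.2  0.3  0. ] rows 1 each [0.04, -0.11, -0.42] [-0.2, 0.3, 0.0]
```

View pics/t3.png

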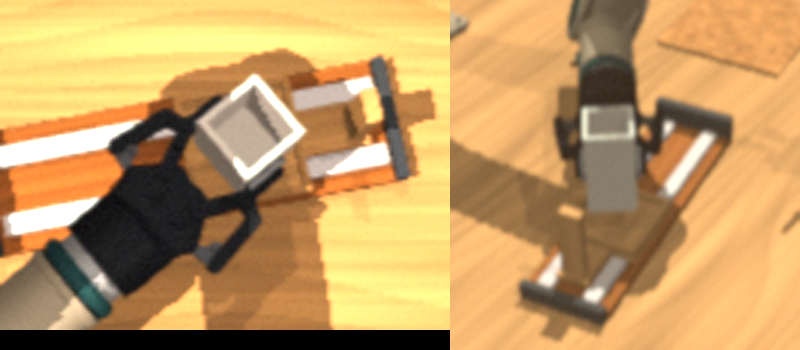

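The pot is held mouth up over the tray, its mouth square centred at about (250,130) in the left crop. I'll check that centre against the tray, then lower.

```bash
python3 - <<'E'
from h import *
X=np.array([ray("top",u/3+230,v/3+180,.1724) for u,v in[(255,74),(306,130),(245,190),(195,127)]]);print(X.round(3).tolist(),X.mean(0).round(4))
print([round(float(np.degrees(np.arctan2(*(X[i]-X[i-1])[:2][::-1]))),1) for i in range(4)])
E
```

```text
[[0.613, -0.143, 0.172], [0.57, -0.181, 0.172], [0.525, -0.135, 0.172], [0.573, -0.097, 0.172]] [ 0.5703 -0.1392  0.1724]
[-48.3, -138.7, 134.3, 38.0]
```

send_rows([
  [0.04, -0.15, -0.35, 0, 0, 0],
  [0, 0, 0, 0, 0, 0],
])

```text
clock: 18.63
tool_pos: [0.584, -0.1507, 0.0996]
eef_rot: [0.906, -0.423, 0.004, -0.004]
ft_force: [-0.2, -1.0, -3.1]
gripper_width: 0.0574
```

```bash
python3 go.py .576 -.141 .074 H -50 180
```

```text
t 18.63 grasp [ 0.5769 -0.1423  0.0996] F [-0.2 -1.  -3.1] w 0.0574 q [-0.22, 1.39, -0.19, 2.22, 1.91, 1.92, 1.2]
total [-0.04  0.05 -1.03] [-0.2  0.6  0. ] rows 2 each [-0.02, 0.03, -0.51] [-0.1, 0.3, 0.0]
```

send_rows([
  [0.1, 0.05, -0.3, 0, 0.5, 0],
  [0, 0, -0.3, 0, 0, 0],
  [0, 0, 0, 0, 0, 0],
])

```text
clock: 18.88
tool_pos: [0.5871, -0.1501, 0.0847]
eef_rot: [0.906, -0.423, 0.0, -0.002]
ft_force: [0.5, -0.7, -4.0]
gripper_width: 0.0573
```

```bash
python3 go.py .578 -.140 .074 H -50 180
```

```text
t 18.88 grasp [ 0.5801 -0.1417  0.0847] F [ 0.5 -0.7 -4. ] w 0.0573 q [-0.22, 1.41, -0.18, 2.19, 1.92, 1.91, 1.21]
total [-0.08  0.07 -0.43] [-0.2  0.1  0.1] rows 1 each [-0.08, 0.07, -0.43] [-0.2, 0.1, 0.1]
```

send_rows([
  [-0.06, 0.06, -0.2, 0, 0, 0],
  [0, 0, 0, 0, 0, 0],
])

```text
clock: 19.05
tool_pos: [0.5855, -0.1487, 0.0789]
eef_rot: [0.906, -0.423, 0.0, -0.002]
ft_force: [-0.1, -1.0, -2.6]
gripper_width: 0.0575
```

send_rows([
  [0, 0, -0.12, 0, 0, 0],
  [0, 0, 0, 0, 0, 0],
])

```text
clock: 19.22
tool_pos: [0.5854, -0.1485, 0.0754]
eef_rot: [0.906, -0.423, 0.0, -0.002]
ft_force: [-0.0, -0.2, -2.0]
gripper_width: 0.0572
```

```bash
python3 go.py .578 -.140 .072 H -50 180
```

```text
t 19.22 grasp [ 0.5783 -0.1401  0.0754] F [-0.  -0.2 -2. ] w 0.0572 q [-0.22, 1.43, -0.18, 2.18, 1.91, 1.91, 1.2]
total [-0.01  0.   -0.13] [-0.2  0.1  0.1] rows 1 each [-0.01, 0.0, -0.13] [-0.2, 0.1, 0.1]
```

send_rows([
  [0, 0, -0.08, 0, 0, 0],
  [0, 0, 0, 0, 0, 0],
])

```text
clock: 19.38
tool_pos: [0.5853, -0.1484, 0.0731]
eef_rot: [0.906, -0.423, 0.0, -0.002]
ft_force: [-0.3, 0.0, -2.6]
gripper_width: 0.0576
```

send_rows([
  [0, 0, -0.06, 0, 0, 0],
])

```text
clock: 19.47
tool_pos: [0.5854, -0.1484, 0.0719]
eef_rot: [0.906, -0.423, 0.001, -0.002]
ft_force: [-3.3, 2.0, 2.1]
gripper_width: 0.0581
```

send_rows([
  [0, 0, -0.05, 0, 0, 0],
])

```text
clock: 19.55
tool_pos: [0.5854, -0.1485, 0.072]
eef_rot: [0.906, -0.423, 0.002, -0.001]
ft_force: [-1.9, 2.0, 4.0]
gripper_width: 0.0574
```

send_rows([
  [0, 0, 0, 0, 0, 0],
  [0, 0, 0, 0, 0, 0],
  [0, 0, 0, 0, 0, 0],
  [0, 0, 0, 0, 0, 0],
  [0, 0, 0, 0, 0, 0],
], hand=-1)

```text
clock: 19.97
tool_pos: [0.5859, -0.1489, 0.0737]
eef_rot: [0.906, -0.423, 0.004, -0.0]
ft_force: [-0.6, 0.2, 0.4]
gripper_width: 0.0858
```

send_rows([
  [-0.3, 0.36, 0.1, 0, 0, 0],
  [-0.5, 0.6, 0.1, 0, 0, 0],
  [-0.6, 0.7, 0, 0, 0, 0],
  [-0.6, 0.7, 0, 0, 0, 0],
  [-0.6, 0.7, 0, 0, 0, 0],
  [-0.6, 0.7, 0.3, 0, 0, 0],
  [-0.6, 0.7, 0.9, 0, 0, 0],
  [0, 0, 0.9, 0, 0, 0],
])

```text
clock: 20.63
tool_pos: [0.4861, -0.0363, 0.1309]
eef_rot: [0.905, -0.426, 0.005, -0.0]
ft_force: [0.8, -0.1, -0.6]
gripper_width: 0.0854
```

```bash
python3 go.py .48 -.02 .3 D 101; python3 - <<'E'
from h import *
a=optics.camera("top")[180:290,230:380,::-1]; b=optics.camera("scene")[150:290,190:330,::-1]
f=lambda i,k:np.clip(cv2.resize(i,None,fx=k,fy=k,interpolation=cv2.INTER_CUBIC)*1.5,0,255).astype(np.uint8)
a=f(a,3);b=f(b,2.5); o=np.zeros((350,800,3),np.uint8); o[:a.shape[0],:450]=a; o[:350,450:]=b; cv2.imwrite("pics/t4.png",o)
E
```

```text
t 20.63 grasp [ 0.4791 -0.0278  0.1308] F [ 0.8 -0.1 -0.6] w 0.0854 q [-0.5, 1.38, -0.35, 2.32, 1.49, 1.94, 1.02]
total [-0.24  0.65  6.32] [ 98.8 -35.1 -89.2] rows 14 each [-0.02, 0.05, 0.45] [7.1, -2.5, -6.4]
```

View pics/t4.png

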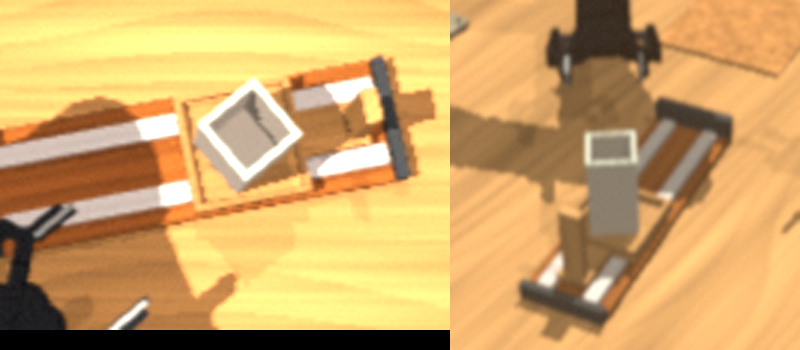

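The pot stands mouth up and flat in the tray, with its mouth centred at about (250,130) in the left crop, and the gripper is clear. Next I grip the handle from above.

```bash
for y in 11 191; do python3 go.py .53 -.20 .30 D $y; done; python3 - <<'E'
from ik import *
for ang in(11,191):
    t=np.radians(ang);y=np.array([np.cos(t),np.sin(t),0]);x=np.array([0,0,-1.]);o=R.from_matrix(np.stack([x,y,np.cross(x,y)],1))
    for c in([.597,-.241,.1],[.563,-.065,.1]): print(ang,ik(np.array(c),o,6,w=.1)[0].round(2))
E
```

```text
t 20.73 grasp [ 0.4804 -0.0301  0.1341] F [ 0.8  0.1 -0. ] w 0.0851 q [-0.5, 1.38, -0.35, 2.32, 1.49, 1.94, 1.02]
total [ 1.7  -6.46  6.19] [-49.8 104.6 110.9] rows 16 each [0.11, -0.4, 0.39] [-3.1, 6.5, 6.9]
t 20.73 grasp [ 0.4804 -0.0301  0.1341] F [ 0.8  0.1 -0. ] w 0.0851 q [-0.5, 1.38, -0.35, 2.32, 1.49, 1.94, 1.02]
total [ 1.7  -6.46  6.19] [ 82.7  39.3 -21.9] rows 12 each [0.14, -0.54, 0.52] [6.9, 3.3, -1.8]
11 [ 0.58  0.82 -0.42  1.64  0.43  0.78  0.16]
11 [ 0.38  0.75 -0.5   1.86  0.55  0.67 -0.25]
191 [ 0.27  0.79  0.13  1.65 -0.14  0.71 -2.49]
191 [ 0.55  0.83 -0.8   1.86  0.81  0.82  2.65]
```

send_rows([
  [-0.3, 0.3, 0.8, 4.5, -5.4, 0],
  [0, 0, 0.8, 4.5, -5.4, 0],
  [0, 0, 0.8, 4.5, -5.4, 0],
  [0, 0, 0.8, 4.5, -5.4, 0],
  [0, 0, 0.8, 4.5, -5.4, 0],
  [0, 0, 0.8, 4.5, -5.4, 0],
  [0, 0, 0.8, 4.5, -5.4, 0],
  [0, 0, 0, 4.5, -5.4, 0],
])

```text
clock: 21.4
tool_pos: [0.4801, -0.0337, 0.2767]
eef_rot: [0.789, -0.378, 0.21, -0.436]
ft_force: [-0.4, 0.6, 0.5]
gripper_width: 0.0858
```

send_rows([
  [0, 0, 0, 4.5, -5.4, 0],
  [0, 0, 0, 4.5, -5.4, 0],
  [0, 0, 0, 4.5, -5.4, 0],
  [0, 0, 0, 4.5, -5.4, 0],
  [0, 0, 0, 4.5, -5.4, 0],
  [0, 0, 0, 4.5, -5.4, 0],
  [0, 0, 0, 4.5, -5.4, 0],
  [0, 0, 0, 4.5, -5.4, 0],
])

```text
clock: 22.07
tool_pos: [0.4816, -0.0379, 0.2767]
eef_rot: [-0.481, 0.239, -0.361, 0.762]
ft_force: [-0.3, 0.6, 0.6]
gripper_width: 0.0855
```

send_rows([
  [0, 0, 0, 4.5, -5.4, 0],
  [0, 0, 0, 4.5, -5.4, 0],
  [0, 0, 0, 4.5, -5.4, 0],
  [0, 0, 0, 4.5, -5.4, 0],
  [0, 0, 0, 0, 0, 0],
])

```text
clock: 22.48
tool_pos: [0.4825, -0.0404, 0.2752]
eef_rot: [-0.274, 0.144, -0.406, 0.86]
ft_force: [-0.8, -0.4, -0.1]
gripper_width: 0.0856
```

```bash
python3 go.py .55 -.20 .29 D 11
```

```text
t 22.48 grasp [ 0.4756 -0.0318  0.2755] F [-0.8 -0.4 -0.1] w 0.0856 q [-0.5, 1.01, -0.41, 2.46, 1.43, 1.86, -1.26]
total [ 2.7  -6.38  0.15] [ 91.8  11.1 -50.2] rows 13 each [0.21, -0.49, 0.01] [7.1, 0.9, -3.9]
```

send_rows([
  [0.2, -0.5, 0.1, 7, 0.9, -3.9],
  [0.2, -0.5, 0.1, 7, 0.9, -3.9],
  [0.2, -0.5, 0.1, 7, 0.9, -3.9],
  [0.2, -0.5, 0.1, 7, 0.9, -3.9],
  [0.2, -0.5, 0, 7, 0.9, -3.9],
  [0.2, -0.5, 0, 7, 0.9, -3.9],
  [0.2, -0.5, 0, 7, 0.9, -3.9],
  [0.2, -0.5, 0, 7, 0.9, -3.9],
])

```text
clock: 23.15
tool_pos: [0.5265, -0.1375, 0.2735]
eef_rot: [0.12, 0.422, -0.462, 0.771]
ft_force: [-0.3, -0.7, -0.9]
gripper_width: 0.0857
```

send_rows([
  [0.2, -0.5, 0, 7, 0.9, -3.9],
  [0.2, -0.5, 0, 7, 0.9, -3.9],
  [0.2, -0.5, 0, 7, 0.9, -3.9],
  [0.2, -0.5, 0, 7, 0.9, -3.9],
  [0.2, -0.5, 0, 6, 0.9, -3.9],
  [0, 0, 0, 0, 0, 0],
])

```text
clock: 23.65
tool_pos: [0.555, -0.2158, 0.2797]
eef_rot: [0.373, 0.529, -0.447, 0.618]
ft_force: [0.6, -1.6, 0.1]
gripper_width: 0.0854
```

```bash
python3 go.py .597 -.241 .22 D 11
```

```text
t 23.65 grasp [ 0.5545 -0.2141  0.2905] F [ 0.6 -1.6  0.1] w 0.0854 q [0.71, 0.55, -0.74, 1.7, 0.61, 1.04, 0.07]
total [ 1.68 -1.01 -2.83] [ 9.2  1.7 -7.9] rows 3 each [0.56, -0.34, -0.94] [3.1, 0.6, -2.6]
```

send_rows([
  [0.6, -0.35, -0.4, 3.1, 0.6, -2.6],
  [0.6, -0.35, -0.5, 3.1, 0.6, -2.6],
  [0.5, -0.3, -0.5, 3.1, 0.6, -2.6],
  [0, 0, -0.4, 0, 0, 0],
  [0, 0, 0, 0, 0, 0],
])

```text
clock: 24.07
tool_pos: [0.5948, -0.251, 0.2302]
eef_rot: [0.45, 0.548, -0.45, 0.542]
ft_force: [-0.5, 1.1, 0.4]
gripper_width: 0.0856
```

```bash
python3 go.py .597 -.241 .105 D 11
```

```text
t 24.07 grasp [ 0.5949 -0.2511  0.2412] F [-0.5  1.1  0.4] w 0.0856 q [0.76, 0.73, -0.73, 1.52, 0.51, 1.1, 0.11]
total [ 0.09  0.4  -5.45] [-0.3 -0.4  0.1] rows 6 each [0.01, 0.07, -0.91] [-0.0, -0.1, 0.0]
```

send_rows([
  [0.15, 0.4, -0.5, 0, 0, 0],
  [0, 0.1, -0.8, 0, 0, 0],
  [0, 0, -0.8, 0, 0, 0],
  [0, 0, -0.8, 0, 0, 0],
  [0, 0, -0.8, 0, 0, 0],
  [0, 0, 0, 0, 0, 0],
])

```text
clock: 24.57
tool_pos: [0.5963, -0.2296, 0.1334]
eef_rot: [0.444, 0.553, -0.446, 0.547]
ft_force: [-0.4, -0.6, -0.3]
gripper_width: 0.0851
```

```bash
python3 go.py .597 -.241 .105 D 11
```

```text
t 24.57 grasp [ 0.5964 -0.2296  0.1444] F [-0.4 -0.6 -0.3] w 0.0851 q [0.7, 0.82, -0.67, 1.62, 0.61, 0.92, 0.02]
total [ 0.03 -0.46 -1.57] [-0.2 -0.5 -1. ] rows 2 each [0.01, -0.23, -0.79] [-0.1, -0.2, -0.5]
```

send_rows([
  [0, -0.45, -0.5, 0, -0.4, -1],
  [0, -0.05, -0.5, 0, 0, 0],
  [0, 0, -0.5, 0, 0, 0],
  [0, 0, 0, 0, 0, 0],
])

```text
clock: 24.9
tool_pos: [0.5969, -0.2353, 0.0965]
eef_rot: [0.447, 0.549, -0.445, 0.548]
ft_force: [1.2, -0.2, -0.4]
gripper_width: 0.0856
```

send_rows([
  [0, 0, 0, 0, 0, 0],
  [0, 0, 0, 0, 0, 0],
  [0, 0, 0, 0, 0, 0],
  [0, 0, 0, 0, 0, 0],
  [0, 0, 0, 0, 0, 0],
  [0, 0, 0, 0, 0, 0],
  [0, 0, 0, 0, 0, 0],
], hand=1, force=40)

```text
clock: 25.48
tool_pos: [0.5991, -0.2327, 0.0993]
eef_rot: [0.447, 0.549, -0.443, 0.55]
ft_force: [0.8, -0.1, -1.5]
gripper_width: 0.0273
```

```bash
python3 go.py .597 -.241 .105 D 11
```

```text
t 25.48 grasp [ 0.5991 -0.2327  0.1103] F [ 0.8 -0.1 -1.5] w 0.0273 q [0.7, 0.86, -0.64, 1.64, 0.64, 0.85, -0.0]
total [-0.08 -0.33 -0.21] [-0.2  0.2 -1. ] rows 1 each [-0.08, -0.33, -0.21] [-0.2, 0.2, -1.0]
```

send_rows([
  [-0.02, 0.1, 0, 0, 0, 0],
  [-0.04, 0.2, 0, 0, 0, 0],
  [-0.06, 0.3, 0, 0, 0, 0],
  [-0.08, 0.4, 0, 0, 0, 0],
  [-0.08, 0.4, 0, 0, 0, 0],
  [-0.08, 0.4, 0, 0, 0, 0],
  [-0.08, 0.4, 0, 0, 0, 0],
  [-0.08, 0.4, 0, 0, 0, 0],
])

```text
clock: 26.15
tool_pos: [0.5871, -0.1702, 0.0993]
eef_rot: [0.448, 0.545, -0.446, 0.552]
ft_force: [3.7, -3.1, -4.0]
gripper_width: 0.027
```

```bash
python3 go.py .5647 -.056 .110 D 11
```

```text
t 26.15 grasp [ 0.587  -0.1701  0.1103] F [ 3.7 -3.1 -4. ] w 0.027 q [0.61, 0.82, -0.62, 1.75, 0.66, 0.78, -0.14]
total [-0.9   4.57 -0.01] [ 0.2  0.6 -0.6] rows 5 each [-0.18, 0.91, -0.0] [0.0, 0.1, -0.1]
```

send_rows([
  [-0.08, 0.4, 0, 0, 0, 0],
  [-0.08, 0.4, 0, 0, 0, 0],
  [-0.08, 0.4, 0, 0, 0, 0],
  [-0.08, 0.4, 0, 0, 0, 0],
  [-0.08, 0.4, 0, 0, 0, 0],
  [-0.08, 0.4, 0, 0, 0, 0],
  [-0.06, 0.3, 0, 0, 0, 0],
  [-0.05, 0.25, 0, 0, 0, 0],
])

```text
clock: 26.82
tool_pos: [0.5706, -0.0849, 0.0993]
eef_rot: [0.448, 0.545, -0.444, 0.552]
ft_force: [4.0, -2.7, -4.9]
gripper_width: 0.0272
```

```bash
python3 go.py .5647 -.056 .110 D 11
```

```text
t 26.82 grasp [ 0.5705 -0.0849  0.1103] F [ 4.  -2.7 -4.9] w 0.0272 q [0.48, 0.78, -0.61, 1.84, 0.66, 0.72, -0.3]
total [-0.24  1.16 -0.01] [ 0.1  0.6 -0.8] rows 2 each [-0.12, 0.58, -0.01] [0.1, 0.3, -0.4]
```

send_rows([
  [-0.04, 0.2, 0, 0, 0, 0],
  [-0.04, 0.2, 0, 0, 0, 0],
  [-0.04, 0.2, 0, 0, 0, 0],
  [-0.04, 0.2, 0, 0, 0, 0],
  [-0.02, 0.1, 0, 0, 0, 0],
])

```text
clock: 27.23
tool_pos: [0.5679, -0.0704, 0.0993]
eef_rot: [0.446, 0.539, -0.45, 0.555]
ft_force: [4.7, -3.4, -5.7]
gripper_width: 0.0275
```

send_rows([
  [-0.02, 0.1, 0, 0, 0, 0],
  [-0.02, 0.1, 0, 0, 0, 0],
])

```text
clock: 27.4
tool_pos: [0.5679, -0.0704, 0.0993]
eef_rot: [0.445, 0.536, -0.453, 0.556]
ft_force: [5.5, -7.7, -4.9]
gripper_width: 0.027
```

send_rows([
  [-0.02, 0.1, 0, 0, 0, 0],
  [-0.02, 0.1, 0, 0, 0, 0],
])

```text
clock: 27.57
tool_pos: [0.5679, -0.0704, 0.0993]
eef_rot: [0.444, 0.533, -0.455, 0.558]
ft_force: [6.6, -8.5, -7.2]
gripper_width: 0.0275
```

send_rows([
  [-0.02, 0.1, 0, 0, 0, 0],
  [-0.02, 0.1, 0, 0, 0, 0],
])

```text
clock: 27.73
tool_pos: [0.568, -0.0705, 0.0994]
eef_rot: [0.444, 0.53, -0.458, 0.559]
ft_force: [5.9, -7.6, -5.4]
gripper_width: 0.0275
```

send_rows([
  [-0.05, 0.25, 0, 0, 0, 0],
])

```text
clock: 27.82
tool_pos: [0.5679, -0.0702, 0.0994]
eef_rot: [0.443, 0.527, -0.461, 0.56]
ft_force: [10.8, -19.2, -8.5]
gripper_width: 0.0276
```

```bash
python3 go.py .5647 -.056 .110 D 11; python3 - <<'E'
from h import *
a=optics.camera("top")[180:290,200:350,::-1]; b=optics.camera("scene")[130:270,190:330,::-1]
f=lambda i,k:np.clip(cv2.resize(i,None,fx=k,fy=k,interpolation=cv2.INTER_CUBIC)*1.5,0,255).astype(np.uint8)
a=f(a,3);b=f(b,2.5); o=np.zeros((350,800,3),np.uint8); o[:a.shape[0],:450]=a; o[:350,450:]=b; cv2.imwrite("pics/t5.png",o)
E
```

```text
t 27.82 grasp [ 0.5677 -0.0696  0.1104] F [ 10.8 -19.2  -8.5] w 0.0276 q [0.4, 0.76, -0.56, 1.87, 0.69, 0.7, -0.41]
total [-0.13  0.57 -0.02] [2.9 1.2 0.5] rows 1 each [-0.13, 0.57, -0.02] [2.9, 1.2, 0.5]
```

View pics/t5.png

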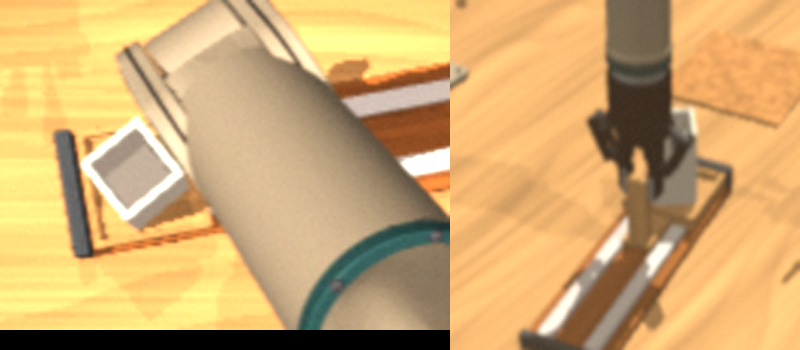

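The tray's left edge sits against the dark stop bar at (85,190) in the left crop, with the pot upright at (133,170). The handle hasn't moved under a 19 N push, so this is the hard stop. I'll release and rise.

send_rows([
  [0, 0, 0, 0, 0, 0],
  [0, 0, 0, 0, 0, 0],
])

```text
clock: 28.08
tool_pos: [0.568, -0.0704, 0.0994]
eef_rot: [0.444, 0.526, -0.462, 0.56]
ft_force: [4.8, -3.1, -4.7]
gripper_width: 0.0273
```

send_rows([
  [0, 0, 0, 0, 0, 0],
  [0, 0, 0, 0, 0, 0],
  [0, 0, 0, 0, 0, 0],
  [0, 0, 0, 0, 0, 0],
  [0, 0, 0, 0, 0, 0],
], hand=-1)

```text
clock: 28.5
tool_pos: [0.565, -0.0647, 0.1004]
eef_rot: [0.443, 0.529, -0.46, 0.559]
ft_force: [-0.0, -0.6, -0.9]
gripper_width: 0.0846
```

send_rows([
  [0, 0, 0.4, 0, 0, 0],
  [0, 0, 0.7, 0, 0, 0],
  [0, 0, 0.8, 0, 0, 0],
  [0, 0, 0.8, 0, 0, 0],
  [0, 0, 0.9, 0, 0, 0],
  [0, 0, 0.9, 0, 0, 0],
  [0, -0.7, 0.9, 0, 0, 0],
  [0, -0.9, 0.5, 0, 0, 0],
])

```text
clock: 29.17
tool_pos: [0.5607, -0.0962, 0.2567]
eef_rot: [0.439, 0.535, -0.456, 0.56]
ft_force: [-0.1, -0.8, 0.0]
gripper_width: 0.0851
```

send_rows([
  [-0.3, -0.9, 0, 0, 0, 0],
  [-0.3, -0.9, 0, 0, 0, 0],
  [-0.3, -0.9, 0, 0, 0, 0],
  [-0.3, -0.9, 0, 0, 0, 0],
  [-0.3, -0.9, 0, 0, 0, 0],
  [-0.3, -0.9, 0, 0, 0, 0],
  [-0.3, -0.9, 0, 0, 0, 0],
  [0, 0, 0, 0, 0, 0],
])

```text
clock: 29.83
tool_pos: [0.5067, -0.2619, 0.2691]
eef_rot: [0.44, 0.531, -0.454, 0.564]
ft_force: [-0.3, -1.0, -0.2]
gripper_width: 0.0856
```

```bash
python3 - <<'E'
from h import *
A=optics.camera("top");cv2.imwrite("pics/topF.png",A[:,:,::-1]); S=optics.camera("scene")
a=A[180:290,200:390,::-1]; b=S[130:270,190:330,::-1]
f=lambda i,k:np.clip(cv2.resize(i,None,fx=k,fy=k,interpolation=cv2.INTER_CUBIC)*1.5,0,255).astype(np.uint8)
o=np.zeros((600,800,3),np.uint8); a=f(a,2.8);o[:a.shape[0],:a.shape[1]]=a; b=f(b,1.9);o[:266,534:]=b
o[310:600,:387]=f(cv2.resize(A[:,:,::-1],(387,290)),1);o[310:600,400:787]=f(cv2.resize(S[:,:,::-1],(387,290)),1);cv2.imwrite("pics/t6.png",o)
print(robot.read_state()["clock"],robot.read_state()["ft_force"])
E
```

```text
29.9333 [0.70638956 0.7271737  0.79393355]
```

View pics/t6.png

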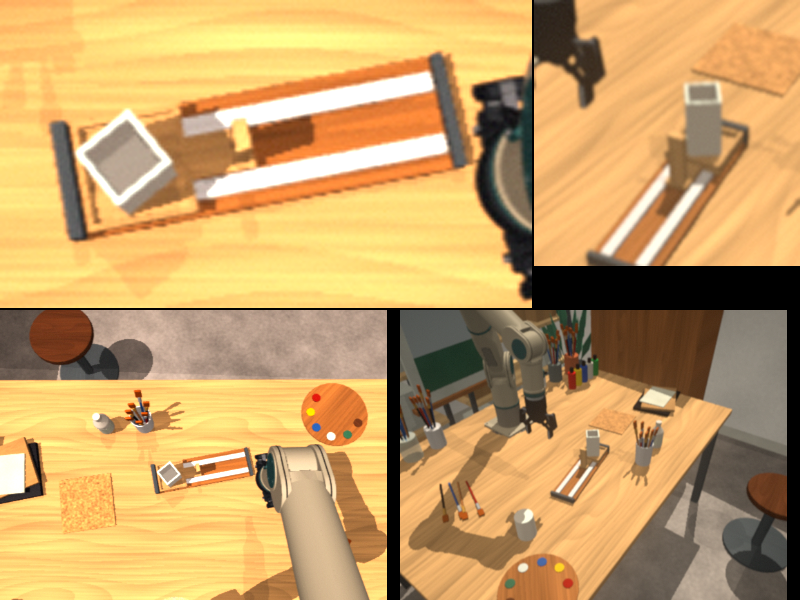

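The pot stands mouth up in the tray at (126,160) with the tray at the stop bar (68,180). The jar, bottle and round pot are in place, and the arm is clear. One numeric check of the home position before I hand in.

```bash
python3 - <<'E'
from h import *
k=lambda u,v,z:ray("top",u/2.8+200,v/2.8+180,z)[:2]
u=np.array([-.191,.982])
h=k(241,135,.124); print("handle",h.round(4),"travel",((h-[.5965,-.2404])@u).round(4))
print("stop inner face y",[(k(a,b,.042)@u).round(4) for a,b in((68,124),(86,236))],"tray outer edge",[(k(a,b,.039)@u).round(4) for a,b in((79,129),(93,237))])
# expected tray outer left corners at home from handle: handle +100 (+51 edge)
for s in(-1,1):
    P=np.append(h+.151*u+s*.051*np.array([.982,.191]),.039); print("edge px expected",((proj("top",P)-[200,180])*2.8).round(1))
E
python3 - <<'E'
import cv2
a=cv2.imread("pics/topF.png")[218:275,212:262]; cv2.imwrite("pics/z2.png",cv2.resize(a,None,fx=10,fy=10,interpolation=cv2.INTER_CUBIC))
E
```

```text
handle [ 0.5657 -0.0777] travel 0.1657
stop inner face y [np.float64(-0.0327), np.float64(-0.0316)] tray outer edge [np.float64(-0.0416), np.float64(-0.0374)]
edge px expected [ 87.8 233.4]
edge px expected [ 69.  124.3]
```

View pics/z2.png

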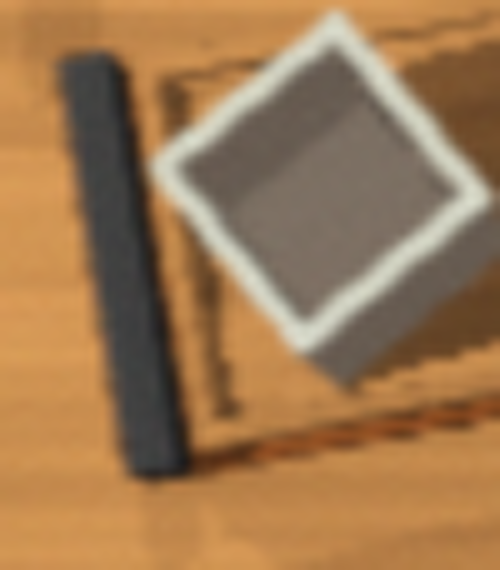

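```bash
python3 -c "
from cell import ticket; print(ticket.hand_in())"
```

```text
the job is handed in; nothing more can be done
None
```

The pot is turned over and stands mouth up in the tray. The carriage is home against the tall end stop, and I handed the job in at about 30 s on the robot's clock.

- **Turning over:** I carried the pot mouth-down from the cork to clear bench and set it down. I then gripped it from the side, lifted it, rolled it half a turn and lowered it flat into the tray. It sits turned about 30° to the tray, which still leaves roughly 5 mm on each side.
- **Sliding home:** I gripped the handle from above and slid the carriage until it stopped moving under a 19 N push, then let go and moved clear.
- **Last pictures:** The pot is upright, the tray edge touches the stop bar with no gap, and the jar, bottle and round pot look untouched.

**Checks that disagreed or went badly:**
- Setting the pot down on the bench gave a brief wrist force of 99 N. That is under the 120 N limit, but harder than I intended.
- The carriage moved 0.166 m instead of 0.18 m. It most likely did not start at zero, since the push and the picture both say it is home.
- My camera estimate of the held pot's centre was about 6 mm off the arm's reading, so I aimed between the two. It went into the tray without touching the edges.

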